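# Fetch the pot from behind the glaze jars

## Task

Clear the three glaze jars off the kiln slab onto the wooden ware board, then fetch the terracotta pot they hem in and set it in the middle of the banding wheel, and only then put every jar back, centred on the pad that matches its lid. Keep everything upright, set things down gently without dropping them, and leave the little unfired grey cup where it stands.

Things in the scene. Friction and masses are not known exactly. Their poses are not given: they have to be found in the camera images.
- jar_blue: loose glaze jar, about 350 g: upright white cylinder 52 mm in diameter and 94 mm tall with a blue lid 44 mm in diameter on top (112 mm tall in all) and a blue band near the foot. Origin: centre of its underside; z up along the jar. At the start it stands on the blue pad
- jar_yellow: loose glaze jar, about 350 g: upright white cylinder 52 mm in diameter and 94 mm tall with a yellow lid 44 mm in diameter on top (112 mm tall in all) and a yellow band near the foot. Origin: centre of its underside; z up along the jar. At the start it stands on the yellow pad
- jar_green: loose glaze jar, about 350 g: upright white cylinder 52 mm in diameter and 94 mm tall with a green lid 44 mm in diameter on top (112 mm tall in all) and a green band near the foot. Origin: centre of its underside; z up along the jar. At the start it stands on the green pad
- pad_blue: fixed flat blue disc, 80 mm in diameter and 4 mm thick, lying on the kiln slab; home of the jar with the blue lid. Origin: centre of its underside (12 mm above the bench), z up. The three pads lie about 77 mm from the pot's starting place: one in front of it, one on each side; which is where varies
- pad_yellow: fixed flat yellow disc, 80 mm in diameter and 4 mm thick, lying on the kiln slab; home of the jar with the yellow lid. Origin: centre of its underside (12 mm above the bench), z up. The three pads lie about 77 mm from the pot's starting place: one in front of it, one on each side; which is where varies
- pad_green: fixed flat green disc, 80 mm in diameter and 4 mm thick, lying on the kiln slab; home of the jar with the green lid. Origin: centre of its underside (12 mm above the bench), z up. The three pads lie about 77 mm from the pot's starting place: one in front of it, one on each side; which is where varies
- pot: loose small terracotta-coloured fired pot, open at the top, about 120 g: 58 mm in diameter over its upper three quarters, foot 48 mm, 55 mm tall, wall 4 mm. Origin: centre of its underside. At the start it stands in the middle of a fixed square kiln slab (cream, 250 x 250 x 12 mm, with a steel guard up to 62 mm above the bench along its far edge, 120 mm behind the pot), hemmed in by the three taller jars
- board: fixed wooden ware board lying on the bench to one side (left or right varies): 280 mm along its own x, 110 mm along its own y, 15 mm thick, top flat and empty. Origin: centre of its underside, on the bench; z up. The side area for the jars; all three fit in a row along its length
- wheel: fixed steel banding wheel on the side opposite the board; it does not turn. Round flat top 156 mm in diameter, 60 mm above the bench, with a thin black circle 90 mm in diameter and a black dot at its centre. Origin: centre of its foot, on the bench, straight below the dot; z up
- cup: bystander: loose small unfired grey clay cup, 40 mm in diameter, 45 mm tall, standing near one of the two front corners of the kiln slab (a cream kiln prop, 32 mm in diameter and 40 mm tall, stands at the other). Origin: centre of its underside

How it is judged:
By the outcome, as a careful person would: the job done as asked, in the order asked, and still so for the second after the job is handed in, with the robot touching nothing.
It also fails if it takes over 144 s, if anything falls off the work surface, if the arm or the gripper's body presses on something with over 40 N, if the wrist force passes 120 N, or if a joint passes its speed limit or range.

## Robot

A 7-joint arm with a two-finger parallel gripper is mounted at the origin on the work surface. World frame = base frame: x ahead of the robot, y to its left, z up, the work surface at z = 0. Lengths are in m, angles in rad, forces in N, time in s.
With the tool pointing down it reaches from about 0.425 to 0.875 m from the base axis. Payload 4.7 kg.
Tool frame: the origin (TCP) lies midway between the tips of the shut fingers; the grasp point (between the pads) lies 19 mm behind it; z points along the fingers, y is the line along which they close (so a half turn about z gives the same grasp; the last joint's range is limited). The gripper opens to 85 mm and grips with 20 to 120 N. Pads are 22 mm wide; open, the fingers measure 114 mm over their backs; the gripper's body (76 mm by 85 mm) begins 54 mm behind the grasp point. The pads swing forward as they close: fully open they stand 13 mm farther back than shut.
Start: joints at [1.312, 0.321, -0.07, 1.45, 0.023, 1.371, -0.057], TCP at [0.175, -0.626, 0.211] pointing down, gripper open.
Joint ranges: [-2.86, 2.86], [-0.3, 2.09], [-1.38, 1.24], [0.06, 2.45], [-1.56, 4.7], [0.09, 2.05], [-2.69, 2.69]. Speed limits (rad/s): [2.57, 2.57, 3.14, 3.14, 3.14, 3.14, 3.14].

## Interface

Orientations are given as a 3x3 rotation matrix whose columns are the frame's x, y, z axes.
In Python, from workcell import env, imaging, hand_in gives the robot as it stands.
- The arm moves only by the tool drive_tool, never from a script. Its argument "motion" is a list of rows, each a list of 7 numbers: the turn, a rotation vector about the tool's x, y, z in units of 0.5 rad (1.0 is 0.5 rad), then the shift along the tool's x, y, z in units of 25 cm (1.0 is 25 cm), then the finger opening in mm, from 0 to 85.4. In form: [[rx, ry, rz, tx, ty, tz, hand], ...]. A call has 1 to 20 rows; each row shifts and turns the commanded pose from where the row before left it, along the tool's axes as they then stand; what a row does not reach is not made up. A row lasts 1/12 s, in which the tool goes at most 41.7 mm and 7.16 degrees, less where a joint would pass 70% of its speed; a pose out of reach is approached as far as the arm can. A call with a number of a shift or a turn outside -1 to 1 is refused whole. A call with a gripper value outside its range is refused whole. The fingers move at their own pace and stop on an object; "newtons" is the grip in N (left out, the last holds). Time passes only in rows, so rows that do not move let the fingers close. It gives the time, the measured TCP pose, the force, the opening and the grip force at its end, in the units of the state.
- env.get_obs(): the state, without advancing time (a new reading comes with each control period).
- imaging.get_image(name): name is "scene" or "top" or "wrist"; returns the picture (400x640x3 uint8, red, green, blue); there is no depth.
- imaging.calibration(name): a dict with "intrinsics" (3x3 intrinsics, pixels), "distortion" ([k1, k2, p1, p2, k3] as OpenCV has them; the pictures are not rectified), "R" (3x3) and "t" (3): a world point X has camera coordinates R X + t. Camera axes: x right, y down, z forward; pixel columns grow to the right and rows downward; lengths in m; the calibration is good to about 2 mm. A picture is of the moment at which its call begins: read the wrist's pose just before it. calibration takes no time and is no camera call; for the wrist camera it gives the pose at the moment of the call.
- hand_in(): hands the job in; it is judged then, once.
Trained networks look in the newest picture that a camera, given by its name, has taken for a name from the list of things; names that differ only in an ending like _2 or _b are one class to them, and where a whole thing is asked for, a point or a joint stands for the part that bears it (a point fixed in the world has none). Each returns a list of dicts, best first, with "p" (0 to 1); they miss things now and then, are a little off and sometimes report something else, mostly with a low value. They report only what shows in the picture. A call takes as long as a camera call.
- imaging.outline_of(camera, label): "pixels" (400x640 bool, what is visible of it) and "location" ([row, column] in pixels, amid what is visible of it).
The state is a dict: "time": time; "q": joint angles; "joint_velocities": joint speeds; "tau": joint torques, N m; "position": TCP position; "tcp_rot": TCP orientation; "force": force on the tool from outside, world axes, zero at the start; "wrist_torque": the same for the moment, N m; "opening": finger opening in m; "finger_force": force on a finger pad.
Only numpy, scipy, OpenCV 4.12 (cv2) and the standard library are available. Lean on these libraries where they do the work, as an engineer would, in place of code of your own. Each camera call takes 0.05 s, during which the arm holds its last target. There are 200 camera calls.

## Working session

There is one attempt and no reset: what is moved stays moved. The work goes in short steps, Python scripts to look and compute and a tool call to move; the robot and the scene stay as the last step left them, time stands still between calls to the robot, and variables do not carry over. Pictures are saved under pics/ and viewed, at most 14 in all, crops included, and the job is handed in when it is done.

Besides the shell and the picture viewer there is one more tool, called after "Emit:" by a JSON object that holds its "method" and its "body", one argument or row to a line. drive_tool: Moves the arm, as the interface text tells. Its arguments: {"type":"object","properties":{"motion":{"type":"array"},"newtons":{"type":"number"}},"required":["motion"]}

```bash
ls; mkdir -p pics; cat > h.py <<'E'
import numpy as np, cv2
from workcell import env, imaging
def snap(cam, fn=None):
    im=imaging.get_image(cam)
    if fn: cv2.imwrite('pics/'+fn, im[:,:,::-1])
    return im
def ray(c,uv):
    K=np.array(c['intrinsics']);d=np.array(c['distortion']);R=np.array(c['R']);t=np.array(c['t'])
    p=cv2.undistortPoints(np.array([[uv]],float),K,d)[0,0]
    v=R.T@np.array([p[0],p[1],1]); return -R.T@t, v/np.linalg.norm(v)
def atz(c,uv,z):
    o,v=ray(c,uv); return o+v*(z-o[2])/v[2]
def tri(rays):
    A=0;b=0
    for o,v in rays:
        P=np.eye(3)-np.outer(v,v);A=A+P;b=b+P@o
    X=np.linalg.solve(A,b); return X,[np.linalg.norm((np.eye(3)-np.outer(v,v))@(X-o)) for o,v in rays]
def proj(c,X):
    r,_=cv2.Rodrigues(np.array(c['R']));return cv2.projectPoints(np.array(X,float).reshape(-1,3),r,np.array(c['t'],float),np.array(c['intrinsics']),np.array(c['distortion']))[0][:,0]
E
python3 - <<'E'
from h import *
o=env.get_obs();print(o['time'],o['position'],np.round(o['tcp_rot'],3).tolist(),o['opening'],o['force'])
np.set_printoptions(precision=3,suppress=True)
for cam in ['top','scene','wrist']:
    snap(cam,cam+'0.png'); c=imaging.calibration(cam); print(cam,ray(c,(320,200)),c['intrinsics'][0][0])
    for n in ['jar_blue','jar_yellow','jar_green','pad_blue','pad_yellow','pad_green','pot','board','wheel','cup']:
        L=imaging.outline_of(cam,n)
        print(n,[(round(float(d['p']),2),np.round(d['location']).tolist(),int(d['pixels'].sum())) for d in L[:2]])
E
```

```text
pics
0.0 [ 0.17491805 -0.62542872  0.20942734] [[0.963, 0.269, -0.001], [0.269, -0.963, 0.002], [-0.0, -0.002, -1.0]] 0.0858497379839584 [-0.42462028  0.4299938  -0.09379993]
top (array([ 0.431, -0.018,  1.217]), array([ 0.102,  0.021, -0.995])) 507.31829874219216
jar_blue [(0.76, [191.0, 269.0], 496)]
jar_yellow [(0.74, [198.0, 341.0], 502)]
jar_green [(0.81, [224.0, 302.0], 484)]
pad_blue [(0.8, [202.0, 286.0], 304)]
pad_yellow [(0.92, [205.0, 331.0], 316)]
pad_green [(0.62, [240.0, 305.0], 360)]
pot [(0.81, [195.0, 305.0], 516), (0.42, [236.0, 345.0], 222)]
board []
wheel [(0.73, [228.0, 179.0], 3480)]
cup [(0.59, [237.0, 343.0], 222)]
scene (array([ 1.252, -0.277,  0.76 ]), array([-0.669,  0.246, -0.702])) 485.6438504182019
jar_blue [(0.88, [176.0, 387.0], 1184)]
jar_yellow [(0.92, [189.0, 312.0], 1249)]
jar_green [(0.95, [157.0, 339.0], 928)]
pad_blue [(0.55, [200.0, 380.0], 347)]
pad_yellow [(0.54, [215.0, 317.0], 357)]
pad_green []
pot [(0.78, [190.0, 349.0], 856), (0.44, [185.0, 333.0], 45)]
board [(0.61, [221.0, 165.0], 5055)]
wheel [(0.62, [143.0, 452.0], 2640), (0.24, [218.0, 317.0], 327)]
cup [(0.82, [174.0, 294.0], 323)]
wrist (array([ 0.25 , -0.605,  0.372]), array([-0.295, -0.084, -0.952])) 280.0801866683126
jar_blue []
jar_yellow []
jar_green []
pad_blue []
pad_yellow []
pad_green []
pot []
board []
wheel []
cup []
```

```bash
python3 - <<'E'
import cv2
a=cv2.imread('pics/top0.png');b=cv2.imread('pics/scene0.png')
cv2.imwrite('pics/t0c.png',cv2.resize(a[100:340,100:500],(800,480),interpolation=cv2.INTER_CUBIC))
E
```

```text
(no output)
```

View pics/t0c.png

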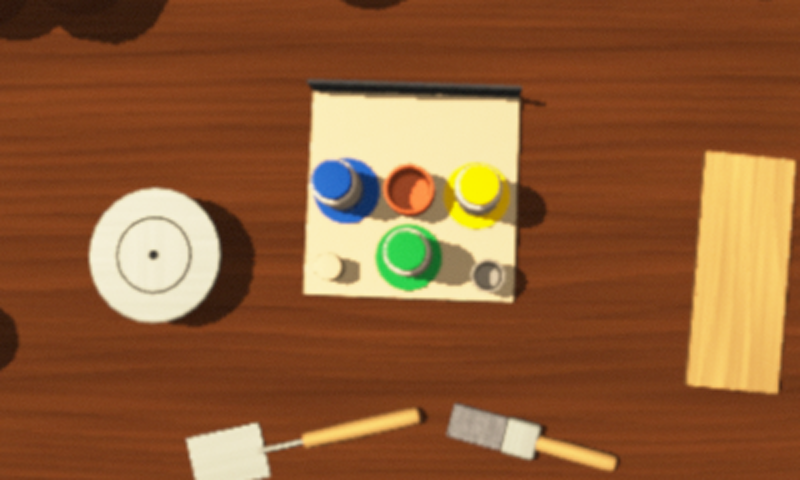

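View pics/scene0.png

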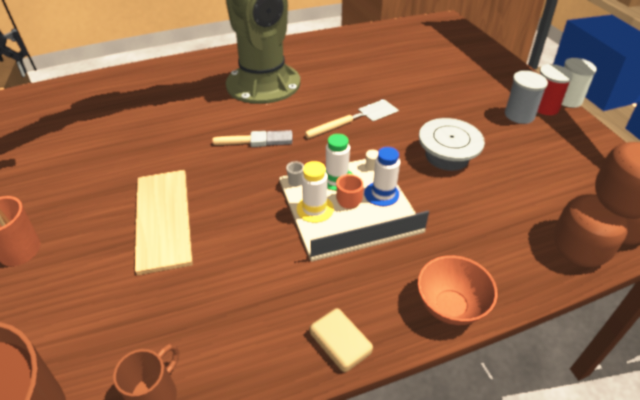

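The top view shows the blue jar lid at about (268,190), yellow at (340,194) and green at (303,226). The pot is at (305,195), the wheel dot at (177,227) and the board on the right at about (470,236). The cup is at (344,237), right of and nearer than green; the prop is at (265,233). The scene view, taken from behind, agrees with this.

```bash
cat >> h.py <<'E'
from scipy.optimize import least_squares
def circ(x,y,z,r,n=48):
    a=np.linspace(0,2*np.pi,n,endpoint=False);return np.c_[x+r*np.cos(a),y+r*np.sin(a),np.full(n,z)]
def cen(m):
    ys,xs=np.nonzero(m);return np.array([xs.mean(),ys.mean()])
def hullcen(c,prof,X):
    P=proj(c,np.vstack([circ(X[0],X[1],X[2]+z,r) for z,r in prof])).astype(np.float32)
    M=cv2.moments(cv2.convexHull(P));return np.array([M['m10'],M['m01']])/M['m00']
def fit(obs,prof,X0,z=None):  # obs: [(cal, centroid)]; X = origin
    g=(lambda p:np.r_[p,z]) if z is not None else (lambda p:p)
    s=least_squares(lambda p:np.concatenate([hullcen(c,prof,g(p))-u for c,u in obs]),X0[:2] if z is not None else X0)
    return g(s.x),np.abs(s.fun).max()
def col(im,name):
    h=cv2.cvtColor(im,cv2.COLOR_RGB2HSV);lo,hi={'blue':((105,130,60),(130,255,255)),'yellow':((24,150,120),(33,255,255)),'green':((45,120,60),(80,255,255))}[name]
    return cv2.inRange(h,lo,hi)>0
def biggest(m,near,rad):
    n,l,s,c=cv2.connectedComponentsWithStats(m.astype(np.uint8),connectivity=4)
    k=[i for i in range(1,n) if np.hypot(*(c[i]-near))<rad];i=max(k,key=lambda i:s[i,4]);return l==i
LID=[(0.094,.022),(.112,.022)];POT=[(0,.024),(.014,.029),(.055,.029)]
E
python3 - <<'E'
from h import *
np.set_printoptions(precision=4,suppress=True)
I={c:snap(c) for c in('top','scene')};C={c:imaging.calibration(c) for c in I}
seed={'blue':((268,190),(387,157)),'yellow':((340,194),(315,171)),'green':((303,226),(338,142))}
m={n:{c:imaging.outline_of(c,n) for c in I} for n in ['jar_blue','jar_yellow','jar_green','pot','cup']}
for n,s in seed.items():
    obs=[]
    for c,k in zip(I,s):
        mm=np.zeros((400,640),np.uint8);cv2.circle(mm,k,13,1,-1)
        b=biggest(col(I[c],n)&(mm>0),k,10);obs.append((C[c],cen(b)));print(n,c,obs[-1][1],b.sum())
    X,r=fit(obs,LID,np.array([.5,0,.02]));print(' jar',n,X,r, 'pad? ',X[:2])
X,r=fit([(C[c],cen(m['pot'][c][0]['pixels'])) for c in I],POT,np.array([.5,0,.02]));print('pot',X,r)
for c in I:
    L=m['cup'][c]
print('cup',fit([(C[c],cen(m['cup'][c][0]['pixels'])) for c in I],[(0,.02),(.045,.02)],np.array([.5,0,.02])))
# wheel dot
for c,k in(('top',(177,227)),('scene',(452,136))):
    g=I[c][k[1]-6:k[1]+7,k[0]-6:k[0]+7].astype(float).mean(2);w=np.clip(np.median(g)-15-g,0,None);yy,xx=np.mgrid[-6:7,-6:7]
    kk=np.array([k[0]+(w*xx).sum()/w.sum(),k[1]+(w*yy).sum()/w.sum()]);print('dot',c,kk);seed[c]=ray(C[c],kk)
print('wheel',tri([seed['top'],seed['scene']]))
# board
h=cv2.cvtColor(I['top'],cv2.COLOR_RGB2HSV);b=cv2.inRange(h,(10,60,170),(28,190,255))>0;b=biggest(b,(470,236),20)
rt=cv2.minAreaRect(np.argwhere(b)[:,::-1].astype(np.float32));q=cv2.boxPoints(rt);print(b.sum());P=np.array([atz(C['top'],u,.015) for u in q]);print(q,P, P.mean(0))
o=m
b2=imaging.outline_of('scene','board')[0]['pixels'];hu=cv2.convexHull(np.argwhere(b2)[:,::-1].astype(np.int32));ap=cv2.approxPolyDP(hu,6,True)[:,0];print(np.array([atz(C['scene'],u,.015) for u in ap.astype(float)]))
E
```

```text
blue top [265.7079 189.5431] 267
blue scene [387.653  155.5522] 268
 jar blue [0.5669 0.124  0.0164] 0.49841360910880894 pad?  [0.5669 0.124 ]
yellow top [339.8971 191.5294] 340
yellow scene [314.8571 175.1429] 56
 jar yellow [ 0.5632 -0.0366  0.0075] 1.0324583489671113 pad?  [ 0.5632 -0.0366]
green top [302.8571 225.0035] 287
green scene [337.4945 141.4982] 273
 jar green [0.4889 0.0426 0.0181] 0.46812331124817774 pad?  [0.4889 0.0426]
pot [0.5631 0.0436 0.0117] 0.2541472614557847
cup (array([ 0.4637, -0.0478,  0.0128]), np.float64(0.16007617850112865))
dot top [176.304  226.9429]
dot scene [451.4766 136.0852]
wheel (array([0.4884, 0.3402, 0.0598]), [np.float64(0.000709971549330305), np.float64(0.0007099715493304176)])
5467
[[442.298  292.7251]
 [451.7909 174.7418]
 [498.2374 178.4789]
 [488.7444 296.4622]] [[ 0.333  -0.2805  0.015 ]
 [ 0.6131 -0.3097  0.015 ]
 [ 0.6038 -0.4231  0.015 ]
 [ 0.3226 -0.3916  0.015 ]] [ 0.4681 -0.3512  0.015 ]
[[ 0.6249 -0.3162  0.015 ]
 [ 0.6084 -0.4156  0.015 ]
 [ 0.3305 -0.3872  0.015 ]
 [ 0.3464 -0.2833  0.015 ]]
```

Emit:
{"method": "drive_tool", "body": {
  "motion": [
    [0, 0, 0.18, 0, 0, 0, 85],
    [0, 0, 0.18, 0, 0, 0, 85],
    [0, 0, 0.18, 0, 0, 0, 85],
    [0, 0, 0, 0.1, -0.12, 0, 85],
    [0, 0, 0, 0.1, -0.12, 0, 85],
    [0, 0, 0, 0.1, -0.12, 0, 85],
    [0, 0, 0, 0.1, -0.12, 0, 85],
    [0, 0, 0, 0.1, -0.12, 0, 85],
    [0, 0, 0, 0.1, -0.12, 0, 85],
    [0, 0, 0, 0.1, -0.12, 0, 85],
    [0, 0, 0, 0.1, -0.12, 0, 85],
    [0, 0, 0, 0.1, -0.12, 0, 85],
    [0, 0, 0, 0.1, -0.12, 0, 85],
    [0, 0, 0, 0.0, -0.12, 0, 85],
    [0, 0, 0, 0.0, -0.12, 0, 85],
    [0, 0, 0, 0.0, -0.12, 0, 85],
    [0, 0, 0, 0.0, -0.12, 0, 85],
    [0, 0, 0, 0.0, -0.12, 0, 85],
    [0, 0, 0, 0.0, -0.12, 0, 85],
    [0, 0, 0, 0, 0, 0, 85]
  ],
  "newtons": 30
}}

```text
time: 3.97
position: [0.4245, -0.1389, 0.211]
tcp_rot: [[1.0, 0.011, 0.001], [0.011, -1.0, 0.001], [0.001, -0.001, -1.0]]
force: [0.5, 0.0, 0.3]
opening: 0.0851
finger_force: 0.0
```

```bash
cat >> h.py <<'E'
from scipy.spatial.transform import Rotation as Ro
def plan(*wps):
    """waypoints (x,y,z,psi): tool-frame units from the measured pose; turn done first, then shift"""
    o=env.get_obs();p=np.array(o['position']);R=np.array(o['tcp_rot'])
    print('t %.2f'%o['time'],'pos',np.round(p,4),'psi %.3f'%np.arctan2(R[1,0],R[0,0]),'open %.4f'%o['opening'],'F',np.round(o['force'],1),'q7 %.2f'%o['q'][6])
    for w in wps:
        c,s=np.cos(w[3]),np.sin(w[3]);T=np.array([[c,s,0],[s,-c,0],[0,0,-1]])
        rv=Ro.from_matrix(R.T@T).as_rotvec()/.5;d=T.T@(np.array(w[:3])-p)/.25
        print('turn',np.round(rv,3),'shift',np.round(d,3),'rows>=%d'%np.ceil(np.linalg.norm(d)/.15));p=np.array(w[:3]);R=T
E
python3 - <<'E'
from h import *
plan((.4889,.0426,.21,0),(.4889,.0426,.066,0))
snap('wrist','w1.png')
E
```

```text
t 3.97 pos [ 0.4245 -0.1389  0.211 ] psi 0.011 open 0.0851 F [0.5 0.  0.3] q7 -1.25
turn [-0.002 -0.001  0.022] shift [ 0.258 -0.726  0.004] rows>=6
turn [0. 0. 0.] shift [0.    0.    0.576] rows>=4
```

View pics/w1.png

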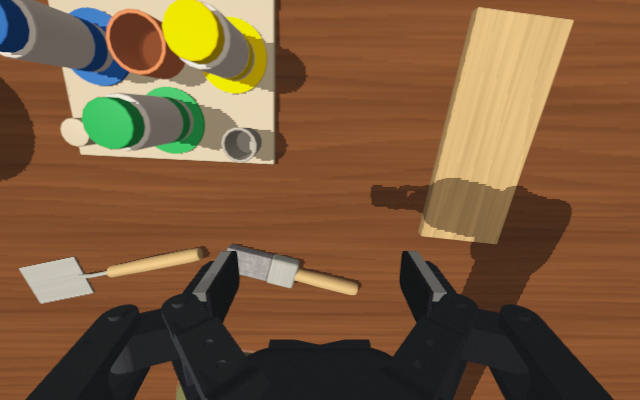

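Wrist view: green lid at (113,122) with its pad at (185,120), yellow lid at (193,30), pot rim at (142,42), cup at (240,145), board at (497,125). I'll check the green and pot positions against the top view.

```bash
python3 - <<'E'
from h import *
np.set_printoptions(precision=4,suppress=True)
cw=imaging.calibration('wrist');w=snap('wrist');t=snap('top');ct=imaging.calibration('top')
for n,kw,kt in(('green',(113,122),(303,226)),('yellow',(193,30),(340,194))):
    o=[]
    for im,c,k,r in((w,cw,kw,40),(t,ct,kt,13)):
        mm=np.zeros((400,640),np.uint8);cv2.circle(mm,k,r,1,-1)
        b=biggest(col(im,n)&(mm>0),k,12);o.append((c,cen(b)));print(n,o[-1][1],b.sum())
    print(n,fit(o,LID,np.array([.5,0,.02])),'wrist',fit(o[:1],LID,np.array([.5,0,.02]),.016),'top',fit(o[1:],LID,np.array([.5,0,.02]),.016))
plan((.489,.0426,.21,0),(.489,.0426,.066,0))
E
```

```text
green [108.0909 122.6241] 2530
green [302.8706 225.035 ] 286
green (array([0.4891, 0.0418, 0.0164]), np.float64(0.25431741786795214)) wrist (array([0.4892, 0.0421, 0.016 ]), np.float64(7.841377822614959e-07)) top (array([0.4886, 0.0418, 0.016 ]), np.float64(8.296192959278414e-07))
yellow [185.2602  29.6604] 2783
yellow [339.8783 191.5757] 337
yellow (array([ 0.559 , -0.0382,  0.0235]), np.float64(0.5753686238009266)) wrist (array([ 0.5606, -0.0349,  0.016 ]), np.float64(6.691639242717429e-07)) top (array([ 0.5611, -0.0387,  0.016 ]), np.float64(4.1069802136917133e-07))
t 4.12 pos [ 0.4238 -0.1456  0.2108] psi 0.003 open 0.0851 F [-0.  -0.4  1.5] q7 -1.25
turn [ 0.002 -0.001  0.007] shift [ 0.261 -0.753  0.003] rows>=6
turn [0. 0. 0.] shift [0.    0.    0.576] rows>=4
```

Emit:
{"method": "drive_tool", "body": {
  "motion": [
    [0, 0, 0, 0.0435, -0.125, 0, 85],
    [0, 0, 0, 0.0435, -0.125, 0, 85],
    [0, 0, 0, 0.0435, -0.125, 0, 85],
    [0, 0, 0, 0.0435, -0.125, 0, 85],
    [0, 0, 0, 0.0435, -0.125, 0, 85],
    [0, 0, 0, 0.0435, -0.125, 0, 85],
    [0, 0, 0, 0, 0, 0, 85],
    [0, 0, 0, 0, 0, 0.1, 85],
    [0, 0, 0, 0, 0, 0.1, 85],
    [0, 0, 0, 0, 0, 0.1, 85],
    [0, 0, 0, 0, 0, 0.1, 85],
    [0, 0, 0, 0, 0, 0.08, 85],
    [0, 0, 0, 0, 0, 0.06, 85],
    [0, 0, 0, 0, 0, 0.03, 85],
    [0, 0, 0, 0, 0, 0.018, 85],
    [0, 0, 0, 0, 0, 0, 85]
  ],
  "newtons": 35
}}

```text
time: 5.45
position: [0.4884, 0.0416, 0.0629]
tcp_rot: [[1.0, 0.002, -0.001], [0.002, -1.0, 0.0], [-0.001, -0.0, -1.0]]
force: [-0.1, 0.2, -0.5]
opening: 0.0849
finger_force: 0.0
```

Emit:
{"method": "drive_tool", "body": {
  "motion": [
    [0, 0, 0, 0, 0, 0, 60],
    [0, 0, 0, 0, 0, 0, 54],
    [0, 0, 0, 0, 0, 0, 45],
    [0, 0, 0, 0, 0, 0, 40],
    [0, 0, 0, 0, 0, 0, 40],
    [0, 0, 0, 0, 0, 0, 40],
    [0, 0, 0, 0, 0, 0, 40],
    [0, 0, 0, 0, 0, 0, 40]
  ],
  "newtons": 35
}}

```text
time: 6.12
position: [0.4895, 0.0425, 0.0647]
tcp_rot: [[1.0, 0.003, 0.002], [0.003, -1.0, -0.001], [0.002, 0.001, -1.0]]
force: [-1.1, 0.2, 6.0]
opening: 0.051
finger_force: 36.6
```

```bash
python3 - <<'E'
from h import *
plan((.489,.042,.064,0),(.489,.042,.215,0),(.468,-.351,.215,-.104))
E
```

```text
t 6.12 pos [0.4895 0.0425 0.0647] psi 0.003 open 0.0510 F [-1.1  0.2  6. ] q7 -1.81
turn [ 0.001 -0.004  0.006] shift [-0.002  0.002  0.003] rows>=1
turn [0. 0. 0.] shift [ 0.     0.    -0.604] rows>=5
turn [0.    0.    0.208] shift [0.08  1.572 0.   ] rows>=11
```

Emit:
{"method": "drive_tool", "body": {
  "motion": [
    [0, 0, 0, 0, 0, -0.02, 40],
    [0, 0, 0, 0, 0, -0.06, 40],
    [0, 0, 0, 0, 0, -0.1, 40],
    [0, 0, 0, 0, 0, -0.12, 40],
    [0, 0, 0, 0, 0, -0.12, 40],
    [0, 0, 0, 0, 0, -0.12, 40],
    [0, 0, 0, 0, 0, -0.06, 40],
    [0, 0, 0, 0, 0.06, 0, 40],
    [0, 0, 0, 0, 0.1, 0, 40],
    [0, 0, 0, 0, 0.13, 0, 40],
    [0, 0, 0, 0, 0.14, 0, 40],
    [0, 0, 0, 0, 0.14, 0, 40],
    [0, 0, 0, 0, 0.14, 0, 40],
    [0, 0, 0, 0, 0.14, 0, 40],
    [0, 0, 0, 0, 0.14, 0, 40],
    [0, 0, 0, 0, 0.14, 0, 40],
    [0, 0, 0, 0, 0.1, 0, 40],
    [0, 0, 0, 0, 0.05, 0, 40],
    [0, 0, 0, 0, 0, 0, 40]
  ]
}}

```text
time: 7.7
position: [0.4876, -0.2813, 0.2122]
tcp_rot: [[1.0, -0.003, -0.002], [-0.003, -1.0, 0.0], [-0.002, -0.0, -1.0]]
force: [0.1, -0.4, -4.5]
opening: 0.0509
finger_force: 37.8
```

```bash
python3 - <<'E'
from h import *
np.set_printoptions(precision=4,suppress=True)
cw=imaging.calibration('wrist');w=snap('wrist','w2.png')
plan((.3825,-.343,.215,-.104),(.3825,-.343,.07,-.104))
h=cv2.cvtColor(w,cv2.COLOR_RGB2HSV)
for l in('board',):
  for d in imaging.outline_of('wrist',l):
    print(d['p'],d['location'],d['pixels'].sum());hu=cv2.convexHull(np.argwhere(d['pixels'])[:,::-1].astype(np.int32));ap=cv2.approxPolyDP(hu,6,True)[:,0]
    print(ap.tolist(),np.array([atz(cw,u,.015) for u in ap.astype(float)]))
E
```

```text
t 7.75 pos [ 0.4884 -0.2782  0.2124] psi 0.000 open 0.0508 F [-0.2  0.9 -3.8] q7 -1.15
turn [-0.004  0.004  0.209] shift [-0.395  0.302 -0.01 ] rows>=4
turn [0. 0. 0.] shift [0.   0.   0.58] rows>=4
0.66 [147.0, 382.3] 13308
[[345, 68], [435, 79], [398, 256], [364, 241], [331, 182]] [[ 0.6114 -0.3109  0.015 ]
 [ 0.5992 -0.4174  0.015 ]
 [ 0.3642 -0.3936  0.015 ]
 [ 0.3881 -0.3436  0.015 ]
 [ 0.4742 -0.296   0.015 ]]
```

View pics/w2.png

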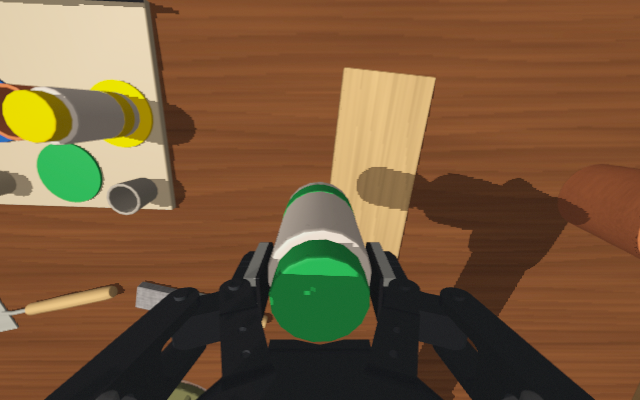

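The jar hangs upright in the grip. The board's far corners at (345,68) and (435,79) confirm its centre at about (0.468,-0.350). The green pad, at about (69,172), is now fully visible.

Emit:
{"method": "drive_tool", "body": {
  "motion": [
    [0, 0, 0.105, 0, 0, 0, 40],
    [0, 0, 0.105, 0, 0, 0, 40],
    [0, 0, 0, -0.08, 0.058, 0, 40],
    [0, 0, 0, -0.1, 0.075, 0, 40],
    [0, 0, 0, -0.1, 0.075, 0, 40],
    [0, 0, 0, -0.08, 0.058, 0, 40],
    [0, 0, 0, -0.04, 0.03, 0, 40],
    [0, 0, 0, 0, 0, 0, 40],
    [0, 0, 0, 0, 0, 0.08, 40],
    [0, 0, 0, 0, 0, 0.12, 40],
    [0, 0, 0, 0, 0, 0.12, 40],
    [0, 0, 0, 0, 0, 0.12, 40],
    [0, 0, 0, 0, 0, 0.08, 40],
    [0, 0, 0, 0, 0, 0.04, 40],
    [0, 0, 0, 0, 0, 0.008, 40],
    [0, 0, 0, 0, 0, 0, 40]
  ]
}}

```text
time: 9.13
position: [0.3835, -0.3398, 0.0717]
tcp_rot: [[0.995, -0.1, 0.0], [-0.1, -0.995, 0.001], [0.0, -0.001, -1.0]]
force: [0.6, 0.1, -3.6]
opening: 0.0508
finger_force: 37.8
```

```bash
python3 - <<'E'
from h import *
plan((.381,-.341,.069,-.104),(.381,-.341,.064,-.104))
E
```

```text
t 9.13 pos [ 0.3835 -0.3398  0.0717] psi -0.100 open 0.0508 F [ 0.6  0.1 -3.6] q7 -1.05
turn [-0.001 -0.001  0.008] shift [-0.009  0.006  0.011] rows>=1
turn [0. 0. 0.] shift [0.   0.   0.02] rows>=1
```

Emit:
{"method": "drive_tool", "body": {
  "motion": [
    [0, 0, 0, 0, 0, 0.008, 40],
    [0, 0, 0, 0, 0, 0.008, 40],
    [0, 0, 0, 0, 0, 0.006, 40],
    [0, 0, 0, 0, 0, 0.004, 40],
    [0, 0, 0, 0, 0, 0.002, 40],
    [0, 0, 0, 0, 0, 0.002, 40],
    [0, 0, 0, 0, 0, 0, 40],
    [0, 0, 0, 0, 0, 0, 40]
  ]
}}

```text
time: 9.8
position: [0.3823, -0.3411, 0.0641]
tcp_rot: [[0.995, -0.102, 0.0], [-0.102, -0.995, -0.0], [0.0, 0.0, -1.0]]
force: [0.4, 0.6, -3.6]
opening: 0.0509
finger_force: 37.8
```

Not touching yet; I'll go down 0.5 mm at a time.

Emit:
{"method": "drive_tool", "body": {
  "motion": [
    [0, 0, 0, 0, 0, 0.002, 40],
    [0, 0, 0, 0, 0, 0.002, 40],
    [0, 0, 0, 0, 0, 0, 40]
  ]
}}

```text
time: 10.05
position: [0.3826, -0.3411, 0.0638]
tcp_rot: [[0.995, -0.102, 0.0], [-0.102, -0.995, -0.0], [0.0, 0.0, -1.0]]
force: [-0.8, 2.2, 3.2]
opening: 0.051
finger_force: 38.4
```

Emit:
{"method": "drive_tool", "body": {
  "motion": [
    [0, 0, 0, 0, 0, 0, 54],
    [0, 0, 0, 0, 0, 0, 60],
    [0, 0, 0, 0, 0, 0, 72],
    [0, 0, 0, 0, 0, 0, 85],
    [0, 0, 0, 0, 0, 0, 85],
    [0, 0, 0, 0, 0, -0.04, 85],
    [0, 0, 0, 0, 0, -0.1, 85],
    [0, 0, 0, 0, 0, -0.12, 85],
    [0, 0, 0, 0, 0, -0.12, 85],
    [0, 0, 0, 0, 0, -0.12, 85],
    [0, 0, 0, 0, 0, -0.1, 85],
    [0, 0, -0.24, 0, 0, 0, 85],
    [0, 0, -0.24, 0, 0, 0, 85],
    [0, 0, -0.24, 0, 0, 0, 85],
    [0, 0, -0.24, 0, 0, 0, 85],
    [0, 0, -0.24, 0, 0, 0, 85],
    [0, 0, -0.24, 0, 0, 0, 85],
    [0, 0, -0.24, 0, 0, 0, 85],
    [0, 0, -0.24, 0, 0, 0, 85],
    [0, 0, 0, 0, 0, 0, 85]
  ]
}}

```text
time: 11.72
position: [0.3824, -0.341, 0.2138]
tcp_rot: [[0.652, 0.758, 0.0], [0.758, -0.652, -0.001], [-0.0, 0.001, -1.0]]
force: [0.1, 0.5, -0.7]
opening: 0.0852
finger_force: 0.0
```

```bash
python3 - <<'E'
from h import *
np.set_printoptions(precision=4,suppress=True)
plan((.561,-.037,.215,1.571),(.561,-.037,.065,1.571))
w=snap('top','t3.png')
c=imaging.calibration('top')
for n in ('jar_green','pad_green'):
  for d in imaging.outline_of('top',n)[:1]:
    print(n,d['p'],d['location']); 
    if n=='pad_green': print(fit([(c,cen(d['pixels']))],[(0.004,.04)],np.array([.5,0,.012]),.012),d['pixels'].sum())
b=biggest(col(w,'green'),(423,d['location'][0]) if 0 else np.array([318,235]),40)
E
```

```text
t 11.72 pos [ 0.3824 -0.341   0.2138] psi 0.861 open 0.0852 F [ 0.1  0.5 -0.7] q7 -0.04
turn [ 0.001  0.001 -1.42 ] shift [ 1.216  0.714 -0.005] rows>=10
turn [0. 0. 0.] shift [0.  0.  0.6] rows>=4
jar_green 0.75 [269.2, 473.1]
pad_green 0.84 [229.1, 304.8]
(array([0.4876, 0.0456, 0.012 ]), np.float64(3.9083090541680576e-07)) 870
```

Emit:
{"method": "drive_tool", "body": {
  "motion": [
    [0, 0, -0.237, 0, 0, 0, 85],
    [0, 0, -0.237, 0, 0, 0, 85],
    [0, 0, -0.237, 0, 0, 0, 85],
    [0, 0, -0.237, 0, 0, 0, 85],
    [0, 0, -0.237, 0, 0, 0, 85],
    [0, 0, -0.237, 0, 0, 0, 85],
    [0, 0, 0, 0.06, 0.035, 0, 85],
    [0, 0, 0, 0.12, 0.07, 0, 85],
    [0, 0, 0, 0.12, 0.07, 0, 85],
    [0, 0, 0, 0.12, 0.07, 0, 85],
    [0, 0, 0, 0.12, 0.07, 0, 85],
    [0, 0, 0, 0.12, 0.07, 0, 85],
    [0, 0, 0, 0.12, 0.07, 0, 85],
    [0, 0, 0, 0.12, 0.07, 0, 85],
    [0, 0, 0, 0.12, 0.07, 0, 85],
    [0, 0, 0, 0.12, 0.07, 0, 85],
    [0, 0, 0, 0.076, 0.049, 0, 85],
    [0, 0, 0, 0, 0, 0, 85],
    [0, 0, 0, 0, 0, 0, 85]
  ]
}}

```text
time: 13.45
position: [0.5617, -0.0357, 0.213]
tcp_rot: [[0.0, 1.0, -0.0], [1.0, -0.0, 0.001], [0.001, -0.0, -1.0]]
force: [-1.0, -0.6, 0.8]
opening: 0.085
finger_force: 0.0
```

```bash
python3 - <<'E'
from h import *
np.set_printoptions(precision=4,suppress=True)
plan((.561,-.037,.215,1.571),(.561,-.037,.065,1.571))
cw=imaging.calibration('wrist');w=snap('wrist','w4.png')
for n,X in(('yellow',(.561,-.037,.125)),('blue',(.567,.124,.125))):
    k=proj(cw,X)[0];print(n,k)
    b=biggest(col(w,n),k,60);print(cen(b),b.sum(),'wrist',fit([(cw,cen(b))],LID,np.array([.5,0,.02]),.016))
for l in('pad_green','pot','pad_yellow','pad_blue'):
  for d in imaging.outline_of('wrist',l)[:1]: print(l,d['p'],d['location'],d['pixels'].sum(),fit([(cw,cen(d['pixels']))],POT if l=='pot' else [(0.004,.04)],np.array([.5,0,.012]),.012))
E
```

```text
t 13.45 pos [ 0.5617 -0.0357  0.213 ] psi 1.570 open 0.0850 F [-1.  -0.6  0.8] q7 -0.08
turn [-0.001 -0.001 -0.001] shift [-0.005 -0.003 -0.008] rows>=1
turn [0. 0. 0.] shift [0.  0.  0.6] rows>=4
yellow [318.3325 199.556 ]
[317.2479 197.0492] 1706 wrist (array([ 0.56 , -0.036,  0.016]), np.float64(4.943453859596048e-07))
blue [326.0498  -2.0303]
[322.6966  53.8104] 1661 wrist (array([0.5646, 0.0851, 0.016 ]), np.float64(3.3874732707772637e-07))
pad_green 0.85 [107.6, 261.7] 3458 (array([0.4883, 0.0466, 0.012 ]), np.float64(8.144291996359243e-07))
pot 0.62 [109.2, 319.6] 2444 (array([0.5635, 0.0432, 0.012 ]), np.float64(4.6936129649566283e-07))
pad_yellow 0.78 [153.2, 320.1] 978 (array([ 0.5621, -0.0168,  0.012 ]), np.float64(5.865479124622652e-07))
pad_blue 0.94 [58.8, 324.9] 1761 (array([0.5667, 0.1038, 0.012 ]), np.float64(2.9973992354825896e-06))
```

View pics/w4.png

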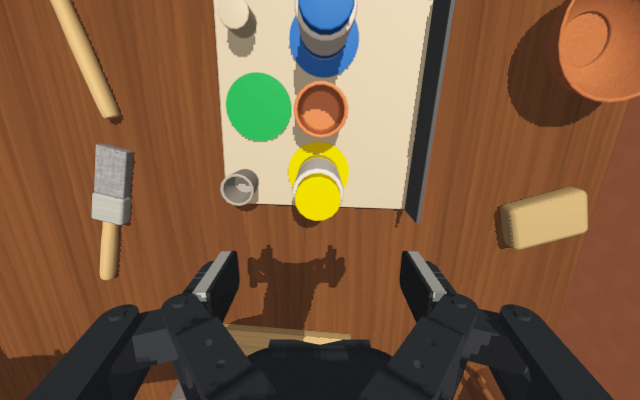

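The wrist view has the yellow lid at (317,197), the pot at (321,109), the bare green pad at (259,107), the cup at (238,188), and both fingers straddling the jar column.

Emit:
{"method": "drive_tool", "body": {
  "motion": [
    [0, 0, 0, -0.004, 0, 0.08, 85],
    [0, 0, 0, 0, 0, 0.1, 85],
    [0, 0, 0, 0, 0, 0.1, 85],
    [0, 0, 0, 0, 0, 0.1, 85],
    [0, 0, 0, 0, 0, 0.08, 85],
    [0, 0, 0, 0, 0, 0.06, 85],
    [0, 0, 0, 0, 0, 0.04, 85],
    [0, 0, 0, 0, 0, 0.034, 85],
    [0, 0, 0, 0, 0, 0, 85],
    [0, 0, 0, 0, 0, 0, 60],
    [0, 0, 0, 0, 0, 0, 54],
    [0, 0, 0, 0, 0, 0, 45],
    [0, 0, 0, 0, 0, 0, 40],
    [0, 0, 0, 0, 0, 0, 40],
    [0, 0, 0, 0, 0, 0, 40],
    [0, 0, 0, 0, 0, 0, 40],
    [0, 0, 0, 0, 0, 0, 40]
  ]
}}

```text
time: 15.12
position: [0.5621, -0.0385, 0.0659]
tcp_rot: [[0.002, 1.0, 0.001], [1.0, -0.002, -0.001], [-0.001, 0.001, -1.0]]
force: [-2.7, -0.6, 6.5]
opening: 0.051
finger_force: 36.1
```

```bash
python3 - <<'E'
from h import *
plan((.561,-.037,.215,1.571),(.468,-.350,.215,1.571),(.468,-.350,.068,0))
E
```

```text
t 15.12 pos [ 0.5621 -0.0385  0.0659] psi 1.569 open 0.0510 F [-2.7 -0.6  6.5] q7 -0.15
turn [ 0.003  0.002 -0.004] shift [ 0.006 -0.004 -0.596] rows>=4
turn [0. 0. 0.] shift [-1.252 -0.372  0.   ] rows>=9
turn [0.    0.    3.142] shift [0.    0.    0.588] rows>=4
```

Emit:
{"method": "drive_tool", "body": {
  "motion": [
    [0, 0, 0, 0, 0, -0.02, 40],
    [0, 0, 0, 0, 0, -0.06, 40],
    [0, 0, 0, 0, 0, -0.1, 40],
    [0, 0, 0, 0, 0, -0.12, 40],
    [0, 0, 0, 0, 0, -0.12, 40],
    [0, 0, 0, 0, 0, -0.12, 40],
    [0, 0, 0, 0, 0, -0.06, 40],
    [0, 0, 0, -0.06, -0.018, 0, 40],
    [0, 0, 0, -0.112, -0.034, 0, 40],
    [0, 0, 0, -0.14, -0.04, 0, 40],
    [0, 0, 0, -0.14, -0.04, 0, 40],
    [0, 0, 0, -0.14, -0.04, 0, 40],
    [0, 0, 0, -0.14, -0.04, 0, 40],
    [0, 0, 0, -0.14, -0.04, 0, 40],
    [0, 0, 0, -0.14, -0.04, 0, 40],
    [0, 0, 0, -0.12, -0.04, 0, 40],
    [0, 0, 0, -0.08, -0.024, 0, 40],
    [0, 0, 0, -0.04, -0.016, 0, 40],
    [0, 0, 0, 0, 0, 0, 40]
  ]
}}

```text
time: 16.7
position: [0.4659, -0.354, 0.2138]
tcp_rot: [[0.007, 1.0, -0.001], [1.0, -0.007, -0.0], [-0.0, -0.001, -1.0]]
force: [1.5, 0.3, -3.2]
opening: 0.0509
finger_force: 37.3
```

Emit:
{"method": "drive_tool", "body": {
  "motion": [
    [0, 0, 0.12, 0, 0, 0, 40],
    [0, 0, 0.24, 0, 0, 0, 40],
    [0, 0, 0.24, 0, 0, 0, 40],
    [0, 0, 0.24, 0, 0, 0, 40],
    [0, 0, 0.24, 0, 0, 0, 40],
    [0, 0, 0.24, 0, 0, 0, 40],
    [0, 0, 0.24, 0, 0, 0, 40],
    [0, 0, 0.24, 0, 0, 0, 40],
    [0, 0, 0.24, 0, 0, 0, 40],
    [0, 0, 0.24, 0, 0, 0, 40],
    [0, 0, 0.24, 0, 0, 0, 40],
    [0, 0, 0.24, 0, 0, 0, 40],
    [0, 0, 0.24, 0, 0, 0, 40],
    [0, 0, 0.24, 0, 0, 0, 40],
    [0, 0, 0.11, 0, 0, 0, 40],
    [0, 0, 0, 0, 0, 0, 40]
  ]
}}

```text
time: 18.03
position: [0.4692, -0.3482, 0.2145]
tcp_rot: [[0.995, -0.103, 0.0], [-0.103, -0.995, 0.001], [0.0, -0.001, -1.0]]
force: [0.0, 0.1, -2.9]
opening: 0.0512
finger_force: 37.3
```

```bash
python3 - <<'E'
from h import *
plan((.468,-.350,.215,-.1),(.468,-.350,.068,-.1),(.468,-.350,.064,-.1))
E
```

```text
t 18.03 pos [ 0.4692 -0.3482  0.2145] psi -0.104 open 0.0512 F [ 0.   0.1 -2.9] q7 -1.13
turn [-0.003 -0.    -0.007] shift [-0.004  0.008 -0.002] rows>=1
turn [0. 0. 0.] shift [0.    0.    0.588] rows>=4
turn [0. 0. 0.] shift [0.    0.    0.016] rows>=1
```

Emit:
{"method": "drive_tool", "body": {
  "motion": [
    [0, 0, 0, 0, 0.006, 0.06, 40],
    [0, 0, 0, 0, 0, 0.12, 40],
    [0, 0, 0, 0, 0, 0.12, 40],
    [0, 0, 0, 0, 0, 0.12, 40],
    [0, 0, 0, 0, 0, 0.09, 40],
    [0, 0, 0, 0, 0, 0.05, 40],
    [0, 0, 0, 0, 0, 0.02, 40],
    [0, 0, 0, 0, 0, 0.006, 40],
    [0, 0, 0, 0, 0, 0.004, 40],
    [0, 0, 0, 0, 0, 0.004, 40],
    [0, 0, 0, 0, 0, 0, 40]
  ]
}}

```text
time: 18.95
position: [0.4686, -0.3532, 0.0675]
tcp_rot: [[0.994, -0.106, 0.002], [-0.106, -0.994, -0.002], [0.002, 0.001, -1.0]]
force: [0.2, 0.3, -3.3]
opening: 0.051
finger_force: 37.3
```

Emit:
{"method": "drive_tool", "body": {
  "motion": [
    [0, 0, 0, 0, 0, 0.002, 40],
    [0, 0, 0, 0, 0, 0.002, 40],
    [0, 0, 0, 0, 0, 0.0, 40]
  ]
}}

```text
time: 19.2
position: [0.4678, -0.3529, 0.0654]
tcp_rot: [[0.994, -0.106, 0.0], [-0.106, -0.994, -0.001], [0.0, 0.0, -1.0]]
force: [-0.8, 0.7, -2.4]
opening: 0.0509
finger_force: 37.3
```

Emit:
{"method": "drive_tool", "body": {
  "motion": [
    [0, 0, 0, 0, 0, 0.002, 40],
    [0, 0, 0, 0, 0, 0.002, 40],
    [0, 0, 0, 0, 0, 0.0, 40]
  ]
}}

```text
time: 19.45
position: [0.4682, -0.3529, 0.065]
tcp_rot: [[0.994, -0.106, 0.001], [-0.106, -0.994, -0.001], [0.001, 0.001, -1.0]]
force: [-1.1, 1.7, 2.7]
opening: 0.0505
finger_force: 37.8
```

Emit:
{"method": "drive_tool", "body": {
  "motion": [
    [0, 0, 0, 0, 0, 0, 54],
    [0, 0, 0, 0, 0, 0, 60],
    [0, 0, 0, 0, 0, 0, 72],
    [0, 0, 0, 0, 0, 0, 85],
    [0, 0, 0, 0, 0, 0, 85],
    [0, 0, 0, 0, 0, -0.04, 85],
    [0, 0, 0, 0, 0, -0.1, 85],
    [0, 0, 0, 0, 0, -0.12, 85],
    [0, 0, 0, 0, 0, -0.12, 85],
    [0, 0, 0, 0, 0, -0.12, 85],
    [0, 0, 0, 0, 0, -0.1, 85],
    [0, 0, -0.24, 0, 0, 0, 85],
    [0, 0, -0.24, 0, 0, 0, 85],
    [0, 0, -0.24, 0, 0, 0, 85],
    [0, 0, -0.24, 0, 0, 0, 85],
    [0, 0, -0.24, 0, 0, 0, 85],
    [0, 0, -0.24, 0, 0, 0, 85],
    [0, 0, -0.24, 0, 0, 0, 85],
    [0, 0, -0.24, 0, 0, 0, 85],
    [0, 0, 0, 0, 0, 0, 85]
  ]
}}

```text
time: 21.12
position: [0.4677, -0.3527, 0.2148]
tcp_rot: [[0.655, 0.756, 0.001], [0.756, -0.655, -0.001], [-0.0, 0.001, -1.0]]
force: [-0.4, 0.1, -0.6]
opening: 0.0852
finger_force: 0.0
```

```bash
python3 - <<'E'
from h import *
plan((.566,.123,.215,1.571))
E
```

```text
t 21.12 pos [ 0.4677 -0.3527  0.2148] psi 0.857 open 0.0852 F [-0.4  0.1 -0.6] q7 -0.17
turn [ 1.000e-03  1.000e-03 -1.428e+00] shift [ 1.903e+00  3.930e-01 -1.000e-03] rows>=13
```

Emit:
{"method": "drive_tool", "body": {
  "motion": [
    [0, 0, -0.238, 0, 0, 0, 85],
    [0, 0, -0.238, 0, 0, 0, 85],
    [0, 0, -0.238, 0, 0, 0, 85],
    [0, 0, -0.238, 0, 0, 0, 85],
    [0, 0, -0.238, 0, 0, 0, 85],
    [0, 0, -0.238, 0, 0, 0, 85],
    [0, 0, 0, 0.136, 0.028, 0, 85],
    [0, 0, 0, 0.136, 0.028, 0, 85],
    [0, 0, 0, 0.136, 0.028, 0, 85],
    [0, 0, 0, 0.136, 0.028, 0, 85],
    [0, 0, 0, 0.136, 0.028, 0, 85],
    [0, 0, 0, 0.136, 0.028, 0, 85],
    [0, 0, 0, 0.136, 0.028, 0, 85],
    [0, 0, 0, 0.136, 0.028, 0, 85],
    [0, 0, 0, 0.136, 0.028, 0, 85],
    [0, 0, 0, 0.136, 0.028, 0, 85],
    [0, 0, 0, 0.136, 0.028, 0, 85],
    [0, 0, 0, 0.136, 0.028, 0, 85],
    [0, 0, 0, 0.136, 0.028, 0, 85],
    [0, 0, 0, 0.136, 0.028, 0, 85]
  ]
}}

```text
time: 22.78
position: [0.5674, 0.1244, 0.2147]
tcp_rot: [[0.007, 1.0, 0.001], [1.0, -0.007, -0.001], [-0.001, 0.001, -1.0]]
force: [1.0, 0.1, -0.2]
opening: 0.085
finger_force: 0.0
```

Emit:
{"method": "drive_tool", "body": {
  "motion": [
    [0, 0, 0, 0, 0, 0, 85],
    [0, 0, 0, 0, 0, 0, 85]
  ]
}}

```text
time: 22.95
position: [0.5667, 0.1261, 0.2144]
tcp_rot: [[0.001, 1.0, 0.0], [1.0, -0.001, 0.001], [0.001, 0.0, -1.0]]
force: [-0.2, -1.2, -0.2]
opening: 0.0848
finger_force: 0.0
```

```bash
python3 - <<'E'
from h import *
np.set_printoptions(precision=4,suppress=True)
plan((.566,.123,.215,1.571),(.566,.123,.065,1.571))
cw=imaging.calibration('wrist');w=snap('wrist','w5.png');t=snap('top','t5.png');ct=imaging.calibration('top')
k=proj(cw,(.566,.124,.125))[0];mm=np.zeros((400,640),np.uint8);cv2.circle(mm,tuple(int(v) for v in k),32,1,-1)
b=biggest(col(w,'blue')&(mm>0),k,30);print(k,cen(b),b.sum(),'wrist',fit([(cw,cen(b))],LID,np.array([.5,0,.02]),.016))
for n,s in(('green',(.488,.046)),('yellow',(.562,-.036))):
    k=proj(ct,(*s,.016))[0];b=biggest(col(t,n),k,12);print(n,k,b.sum(),fit([(ct,cen(b))],[(0.004,.04)],np.array([.5,0,.012]),.012))
for n in('pad_green','pad_yellow'):
    d=imaging.outline_of('top',n)[0];print(n,d['p'],d['pixels'].sum(),fit([(ct,cen(d['pixels']))],[(0.004,.04)],np.array([.5,0,.012]),.012))
E
```

```text
t 22.95 pos [0.5667 0.1261 0.2144] psi 1.570 open 0.0848 F [-0.2 -1.2 -0.2] q7 -0.40
turn [ 0.    -0.002 -0.002] shift [-0.012 -0.003 -0.002] rows>=1
turn [0. 0. 0.] shift [0.  0.  0.6] rows>=4
[318.3151 199.9175] [319.3131 197.8301] 1613 wrist (array([0.5669, 0.1246, 0.016 ]), np.float64(1.2707781138487917e-06))
green [303.5392 227.6314] 868 (array([0.4862, 0.0457, 0.012 ]), np.float64(3.2596622645542084e-07))
yellow [337.9694 196.4066] 147 (array([ 0.5729, -0.0598,  0.012 ]), np.float64(1.2659376125156996e-06))
pad_green 0.9 864 (array([0.4877, 0.0451, 0.012 ]), np.float64(2.372824610574753e-06))
pad_yellow 0.71 267 (array([0.5705, 0.0959, 0.012 ]), np.float64(6.249089778975758e-07))
```

Blue at (0.5667,0.1246): the hand is over it.

Emit:
{"method": "drive_tool", "body": {
  "motion": [
    [0, 0, 0, -0.006, 0, 0.08, 85],
    [0, 0, 0, 0, 0, 0.1, 85],
    [0, 0, 0, 0, 0, 0.1, 85],
    [0, 0, 0, 0, 0, 0.1, 85],
    [0, 0, 0, 0, 0, 0.08, 85],
    [0, 0, 0, 0, 0, 0.06, 85],
    [0, 0, 0, 0, 0, 0.04, 85],
    [0, 0, 0, 0, 0, 0.036, 85],
    [0, 0, 0, 0, 0, 0, 85],
    [0, 0, 0, 0, 0, 0, 60],
    [0, 0, 0, 0, 0, 0, 54],
    [0, 0, 0, 0, 0, 0, 45],
    [0, 0, 0, 0, 0, 0, 40],
    [0, 0, 0, 0, 0, 0, 40],
    [0, 0, 0, 0, 0, 0, 40],
    [0, 0, 0, 0, 0, 0, 40],
    [0, 0, 0, 0, 0, 0, 40]
  ]
}}

```text
time: 24.57
position: [0.5679, 0.1217, 0.0664]
tcp_rot: [[0.003, 1.0, 0.002], [1.0, -0.003, -0.0], [-0.0, 0.002, -1.0]]
force: [-1.2, 0.5, 6.3]
opening: 0.0509
finger_force: 36.4
```

```bash
python3 - <<'E'
from h import *
plan((.566,.125,.215,1.571),(.555,-.359,.215,1.571),(.555,-.359,.068,0))
E
```

```text
t 24.57 pos [0.5679 0.1217 0.0664] psi 1.568 open 0.0509 F [-1.2  0.5  6.3] q7 -0.48
turn [ 0.004  0.    -0.006] shift [ 0.013 -0.007 -0.595] rows>=4
turn [0. 0. 0.] shift [-1.936 -0.044  0.   ] rows>=13
turn [0.    0.    3.142] shift [0.    0.    0.588] rows>=4
```

Emit:
{"method": "drive_tool", "body": {
  "motion": [
    [0, 0, 0, 0, 0, -0.02, 40],
    [0, 0, 0, 0, 0, -0.06, 40],
    [0, 0, 0, 0, 0, -0.1, 40],
    [0, 0, 0, 0, 0, -0.12, 40],
    [0, 0, 0, 0, 0, -0.12, 40],
    [0, 0, 0, 0, 0, -0.12, 40],
    [0, 0, 0, 0, 0, -0.06, 40],
    [0, 0, 0, -0.07, 0, 0, 40],
    [0, 0, 0, -0.12, -0.005, 0, 40],
    [0, 0, 0, -0.14, -0.005, 0, 40],
    [0, 0, 0, -0.14, -0.005, 0, 40],
    [0, 0, 0, -0.14, -0.005, 0, 40],
    [0, 0, 0, -0.14, -0.005, 0, 40],
    [0, 0, 0, -0.14, -0.005, 0, 40],
    [0, 0, 0, -0.14, -0.005, 0, 40],
    [0, 0, 0, -0.14, -0.005, 0, 40],
    [0, 0, 0, -0.14, -0.005, 0, 40],
    [0, 0, 0, -0.14, 0, 0, 40],
    [0, 0, 0, -0.14, 0, 0, 40],
    [0, 0, 0, -0.14, 0, 0, 40]
  ]
}}

```text
time: 26.23
position: [0.5537, -0.3124, 0.2142]
tcp_rot: [[0.003, 1.0, -0.001], [1.0, -0.003, 0.0], [0.0, -0.001, -1.0]]
force: [0.8, 0.6, -3.3]
opening: 0.0512
finger_force: 37.6
```

Emit:
{"method": "drive_tool", "body": {
  "motion": [
    [0, 0, 0, -0.13, 0, 0, 40],
    [0, 0, 0, -0.06, 0, 0, 40],
    [0, 0, 0.12, 0, 0, 0, 40],
    [0, 0, 0.24, 0, 0, 0, 40],
    [0, 0, 0.24, 0, 0, 0, 40],
    [0, 0, 0.24, 0, 0, 0, 40],
    [0, 0, 0.24, 0, 0, 0, 40],
    [0, 0, 0.24, 0, 0, 0, 40],
    [0, 0, 0.24, 0, 0, 0, 40],
    [0, 0, 0.24, 0, 0, 0, 40],
    [0, 0, 0.24, 0, 0, 0, 40],
    [0, 0, 0.24, 0, 0, 0, 40],
    [0, 0, 0.24, 0, 0, 0, 40],
    [0, 0, 0.24, 0, 0, 0, 40],
    [0, 0, 0.24, 0, 0, 0, 40],
    [0, 0, 0.24, 0, 0, 0, 40],
    [0, 0, 0.24, 0, 0, 0, 40],
    [0, 0, 0.11, 0, 0, 0, 40],
    [0, 0, 0, 0, 0, 0, 40]
  ]
}}

```text
time: 27.82
position: [0.5542, -0.3575, 0.2141]
tcp_rot: [[0.974, -0.226, -0.001], [-0.226, -0.974, 0.001], [-0.002, -0.001, -1.0]]
force: [-0.9, 0.4, -3.3]
opening: 0.0511
finger_force: 37.6
```

```bash
python3 - <<'E'
from h import *
plan((.555,-.359,.215,-.1),(.555,-.359,.067,-.1))
E
```

```text
t 27.82 pos [ 0.5542 -0.3575  0.2141] psi -0.228 open 0.0511 F [-0.9  0.4 -3.3] q7 -1.33
turn [-0.002  0.003 -0.255] shift [ 0.004  0.006 -0.003] rows>=1
turn [0. 0. 0.] shift [0.    0.    0.592] rows>=4
```

Emit:
{"method": "drive_tool", "body": {
  "motion": [
    [0, 0, -0.125, 0, 0, 0, 40],
    [0, 0, -0.125, 0, 0, 0, 40],
    [0, 0, 0, 0, 0.004, 0.06, 40],
    [0, 0, 0, 0, 0, 0.12, 40],
    [0, 0, 0, 0, 0, 0.12, 40],
    [0, 0, 0, 0, 0, 0.12, 40],
    [0, 0, 0, 0, 0, 0.09, 40],
    [0, 0, 0, 0, 0, 0.05, 40],
    [0, 0, 0, 0, 0, 0.016, 40],
    [0, 0, 0, 0, 0, 0.006, 40],
    [0, 0, 0, 0, 0, 0.004, 40],
    [0, 0, 0, 0, 0, 0.004, 40],
    [0, 0, 0, 0, 0, 0, 40]
  ]
}}

```text
time: 28.9
position: [0.5553, -0.36, 0.0692]
tcp_rot: [[0.995, -0.102, 0.002], [-0.102, -0.995, -0.002], [0.002, 0.001, -1.0]]
force: [-0.6, -0.5, -3.7]
opening: 0.0505
finger_force: 37.6
```

Emit:
{"method": "drive_tool", "body": {
  "motion": [
    [0, 0, 0, 0, 0, 0.002, 40],
    [0, 0, 0, 0, 0, 0.002, 40],
    [0, 0, 0, 0, 0, 0.0, 40]
  ]
}}

```text
time: 29.15
position: [0.5545, -0.3595, 0.0669]
tcp_rot: [[0.995, -0.102, 0.0], [-0.102, -0.995, -0.0], [0.0, 0.0, -1.0]]
force: [-0.8, -0.6, -2.5]
opening: 0.0511
finger_force: 37.6
```

Emit:
{"method": "drive_tool", "body": {
  "motion": [
    [0, 0, 0, 0, 0, 0.002, 40],
    [0, 0, 0, 0, 0, 0.002, 40],
    [0, 0, 0, 0, 0, 0.002, 40],
    [0, 0, 0, 0, 0, 0.0, 40]
  ]
}}

```text
time: 29.48
position: [0.5546, -0.3595, 0.0656]
tcp_rot: [[0.995, -0.102, 0.001], [-0.102, -0.995, -0.0], [0.001, 0.0, -1.0]]
force: [-0.5, 0.5, -0.1]
opening: 0.0507
finger_force: 38.0
```

Emit:
{"method": "drive_tool", "body": {
  "motion": [
    [0, 0, 0, 0, 0, 0.002, 40],
    [0, 0, 0, 0, 0, 0, 54],
    [0, 0, 0, 0, 0, 0, 60],
    [0, 0, 0, 0, 0, 0, 72],
    [0, 0, 0, 0, 0, 0, 85],
    [0, 0, 0, 0, 0, 0, 85],
    [0, 0, 0, 0, 0, -0.04, 85],
    [0, 0, 0, 0, 0, -0.1, 85],
    [0, 0, 0, 0, 0, -0.12, 85],
    [0, 0, 0, 0, 0, -0.12, 85],
    [0, 0, 0, 0, 0, -0.12, 85],
    [0, 0, 0, 0, 0, -0.1, 85],
    [0, 0, -0.2, 0, 0, 0, 85],
    [0, 0, 0, 0, -0.1, 0, 85],
    [0, 0, 0, 0, -0.13, 0, 85],
    [0, 0, 0, 0, -0.13, 0, 85],
    [0, 0, 0, 0, -0.13, 0, 85],
    [0, 0, 0, 0, -0.13, 0, 85],
    [0, 0, 0, 0, -0.1, 0, 85],
    [0, 0, 0, 0, 0, 0, 85]
  ]
}}

```text
time: 31.15
position: [0.5558, -0.1714, 0.2161]
tcp_rot: [[1.0, 0.007, 0.002], [0.007, -1.0, 0.003], [0.002, -0.003, -1.0]]
force: [-0.4, 1.3, -0.2]
opening: 0.085
finger_force: 0.0
```

```bash
python3 - <<'E'
from h import *
np.set_printoptions(precision=4,suppress=True)
plan((.563,.0435,.215,0),(.563,.0435,.032,0))
cw=imaging.calibration('wrist');w=snap('wrist','w6.png');t=snap('top','t6.png');ct=imaging.calibration('top')
PR=[(0.004,.04)];X0=np.array([.5,0,.012])
for n,s in(('green',(.488,.046)),('yellow',(.562,-.036)),('blue',(.566,.124))):
  for l,c,im,r in(('top',ct,t,12),('wrist',cw,w,40)):
    k=proj(c,(*s,.016))[0]
    try:
      b=biggest(col(im,n),k,r);print(n,l,k,cen(b),b.sum(),fit([(c,cen(b))],PR,X0,.012)[0])
    except Exception as e: print(n,l,k,'fail')
    for d in imaging.outline_of(l,'pad_'+n)[:1]: print('   net',d['p'],d['pixels'].sum(),fit([(c,cen(d['pixels']))],PR,X0,.012)[0])
o=[]
for l,c in(('top',ct),('wrist',cw)):
    d=imaging.outline_of(l,'pot')[0];o.append((c,cen(d['pixels'])));print(l,d['p'],d['location'],fit(o[-1:],POT,X0,.012)[0])
print('pot',fit(o,POT,X0))
E
```

```text
t 31.15 pos [ 0.5558 -0.1714  0.2161] psi 0.007 open 0.0850 F [-0.4  1.3 -0.2] q7 -1.37
turn [-0.005 -0.004  0.015] shift [ 0.029 -0.86   0.004] rows>=6
turn [0. 0. 0.] shift [0.    0.    0.732] rows>=5
green top [303.5392 227.6314] [304.02   228.3137] 851 [0.4865 0.0449 0.012 ]
   net 0.95 874 [0.4867 0.0459 0.012 ]
green wrist [163.2396 218.7876] [164.4437 217.8854] 2382 [0.4881 0.0441 0.012 ]
   net 0.69 2468 [0.488  0.0453 0.012 ]
yellow top [337.9694 196.4066] [338.9567 197.3546] 832 [ 0.5599 -0.0383  0.012 ]
   net 0.96 885 [ 0.5603 -0.035   0.012 ]
yellow wrist [216.7803 166.7043] [217.008  166.6802] 2861 [ 0.5607 -0.0363  0.012 ]
   net 0.57 2918 [ 0.5611 -0.0356  0.012 ]
blue top [270.9501 195.0989] [273.1568 195.126 ] 778 [0.566  0.1188 0.012 ]
   net 0.66 884 [0.5676 0.1196 0.012 ]
blue wrist [ 93.6707 162.5511] [ 91.502  158.2667] 2205 [0.5702 0.1255 0.012 ]
   net 0.79 2229 [0.5701 0.1261 0.012 ]
top 0.77 [194.8, 304.9] [0.5625 0.0425 0.012 ]
wrist 0.95 [169.2, 142.5] [0.5631 0.0426 0.012 ]
pot (array([0.563 , 0.0427, 0.0119]), np.float64(0.1766465369515231))
```

View pics/w6.png

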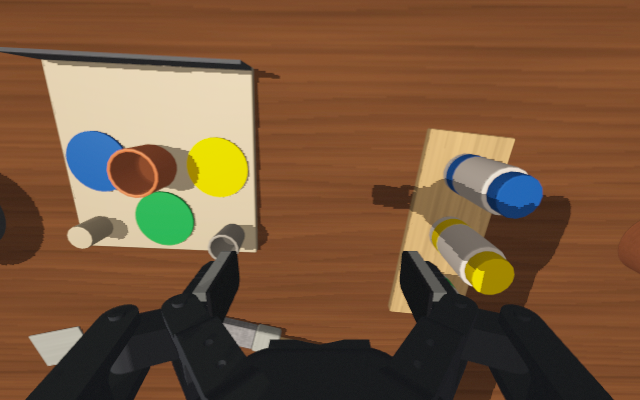

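The wrist view shows all three pads bare, the pot at (142,169), and blue and yellow upright on the board. Green, in the near slot, is hidden behind the hand.

Emit:
{"method": "drive_tool", "body": {
  "motion": [
    [0, 0, 0, 0.004, -0.1, 0, 85],
    [0, 0, 0, 0.005, -0.14, 0, 85],
    [0, 0, 0, 0.005, -0.14, 0, 85],
    [0, 0, 0, 0.005, -0.14, 0, 85],
    [0, 0, 0, 0.005, -0.14, 0, 85],
    [0, 0, 0, 0.005, -0.12, 0, 85],
    [0, 0, 0, 0, -0.06, 0, 85],
    [0, 0, 0, 0, 0, 0, 85],
    [0, 0, 0, 0, 0, 0.1, 85],
    [0, 0, 0, 0, 0, 0.1, 85],
    [0, 0, 0, 0, 0, 0.1, 85],
    [0, 0, 0, 0, 0, 0.1, 85],
    [0, 0, 0, 0, 0, 0, 85],
    [0, 0, 0, 0, 0, 0, 85]
  ]
}}

```text
time: 32.82
position: [0.5615, 0.029, 0.1135]
tcp_rot: [[1.0, -0.004, -0.003], [-0.004, -1.0, -0.0], [-0.003, 0.0, -1.0]]
force: [0.3, 0.1, 0.1]
opening: 0.0851
finger_force: 0.0
```

```bash
python3 - <<'E'
from h import *
plan((.563,.0427,.105,0),(.563,.0427,.022,0))
E
```

```text
t 32.82 pos [0.5615 0.029  0.1135] psi -0.004 open 0.0851 F [0.3 0.1 0.1] q7 -1.78
turn [ 0.001  0.006 -0.008] shift [ 0.006 -0.055  0.034] rows>=1
turn [0. 0. 0.] shift [0.    0.    0.332] rows>=3
```

Emit:
{"method": "drive_tool", "body": {
  "motion": [
    [0, 0, 0, 0.003, -0.03, 0, 85],
    [0, 0, 0, 0.003, -0.025, 0, 85],
    [0, 0, 0, 0, 0, 0.08, 85],
    [0, 0, 0, 0, 0, 0.08, 85],
    [0, 0, 0, 0, 0, 0.08, 85],
    [0, 0, 0, 0, 0, 0.06, 85],
    [0, 0, 0, 0, 0, 0.04, 85],
    [0, 0, 0, 0, 0, 0.026, 85],
    [0, 0, 0, 0, 0, 0, 85],
    [0, 0, 0, 0, 0, 0, 68],
    [0, 0, 0, 0, 0, 0, 60],
    [0, 0, 0, 0, 0, 0, 52],
    [0, 0, 0, 0, 0, 0, 48],
    [0, 0, 0, 0, 0, 0, 48],
    [0, 0, 0, 0, 0, 0, 48],
    [0, 0, 0, 0, 0, 0, 48],
    [0, 0, 0, 0, 0, 0, 48]
  ],
  "newtons": 25
}}

```text
time: 34.23
position: [0.5652, 0.0443, 0.0244]
tcp_rot: [[1.0, -0.002, 0.003], [-0.002, -1.0, -0.0], [0.003, 0.0, -1.0]]
force: [-0.2, 0.4, 5.8]
opening: 0.056
finger_force: 27.6
```

```bash
python3 - <<'E'
from h import *
plan((.563,.0427,.15,0),(.4884,.3402,.15,0),(.4884,.3402,.075,0))
E
```

```text
t 34.23 pos [0.5652 0.0443 0.0244] psi -0.002 open 0.0560 F [-0.2  0.4  5.8] q7 -1.86
turn [ 0.    -0.005 -0.005] shift [-0.009  0.006 -0.502] rows>=4
turn [0. 0. 0.] shift [-0.298 -1.19   0.   ] rows>=9
turn [0. 0. 0.] shift [0.  0.  0.3] rows>=2
```

Emit:
{"method": "drive_tool", "body": {
  "motion": [
    [0, 0, 0, 0, 0, -0.02, 48],
    [0, 0, 0, 0, 0, -0.06, 48],
    [0, 0, 0, 0, 0, -0.1, 48],
    [0, 0, 0, 0, 0, -0.12, 48],
    [0, 0, 0, 0, 0, -0.12, 48],
    [0, 0, 0, 0, 0, -0.08, 48],
    [0, 0, -0.1, 0, 0, 0, 48],
    [0, 0, -0.2, 0, 0, 0, 48],
    [0, 0, -0.2, 0, 0, 0, 48],
    [0, 0, -0.2, 0, 0, 0, 48],
    [0, 0, -0.2, 0, 0, 0, 48],
    [0, 0, -0.1, 0, 0, 0, 48],
    [0, 0, 0, 0, 0, 0, 48]
  ]
}}

```text
time: 35.32
position: [0.5634, 0.0442, 0.1477]
tcp_rot: [[0.878, 0.479, -0.001], [0.479, -0.878, -0.0], [-0.001, -0.0, -1.0]]
force: [0.4, 0.2, -1.1]
opening: 0.056
finger_force: 27.0
```

```bash
python3 - <<'E'
from h import *
np.set_printoptions(precision=4,suppress=True)
plan((.4884,.3402,.15,.5))
cw=imaging.calibration('wrist');w=snap('wrist','w7.png');t=snap('top');ct=imaging.calibration('top')
for n,s in(('green',(.488,.046)),('yellow',(.561,-.036)),('blue',(.567,.12))):
  for l,c in(('wrist',cw),):
    for d in imaging.outline_of(l,'pad_'+n)[:1]: print(n,'net',d['p'],d['location'],d['pixels'].sum(),fit([(c,cen(d['pixels']))],[(.004,.04)],np.array([.5,0,.012]),.012)[0])
E
```

```text
t 35.32 pos [0.5634 0.0442 0.1477] psi 0.499 open 0.0560 F [ 0.4  0.2 -1.1] q7 -1.30
turn [-0.001  0.002 -0.002] shift [ 0.304 -1.183 -0.009] rows>=9
green net 0.69 [227.7, 269.1] 725 [0.493  0.0726 0.012 ]
yellow net 0.64 [213.6, 384.5] 2886 [ 0.5675 -0.036   0.012 ]
blue net 0.97 [145.1, 257.1] 4668 [0.5675 0.1198 0.012 ]
```

View pics/w7.png

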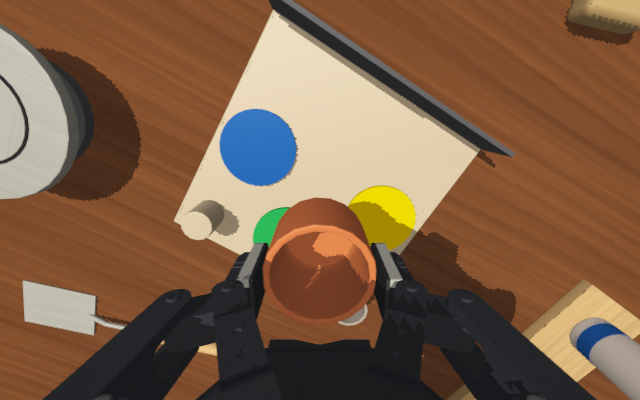

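The pot is held upright with its rim centred at about (320,272). The blue pad is clear at (257,145).

Emit:
{"method": "drive_tool", "body": {
  "motion": [
    [0, 0, 0, 0.015, -0.06, 0, 48],
    [0, 0, 0, 0.031, -0.12, 0, 48],
    [0, 0, 0, 0.036, -0.14, 0, 48],
    [0, 0, 0, 0.036, -0.14, 0, 48],
    [0, 0, 0, 0.036, -0.14, 0, 48],
    [0, 0, 0, 0.036, -0.14, 0, 48],
    [0, 0, 0, 0.036, -0.14, 0, 48],
    [0, 0, 0, 0.036, -0.14, 0, 48],
    [0, 0, 0, 0.026, -0.1, 0, 48],
    [0, 0, 0, 0.016, -0.063, 0, 48],
    [0, 0, 0, 0, 0, 0, 48],
    [0, 0, 0, 0, 0, 0, 48]
  ]
}}

```text
time: 36.57
position: [0.4888, 0.3414, 0.1478]
tcp_rot: [[0.878, 0.479, -0.0], [0.479, -0.878, -0.0], [-0.0, -0.0, -1.0]]
force: [1.1, -1.0, -0.7]
opening: 0.0561
finger_force: 27.1
```

```bash
python3 - <<'E'
from h import *
np.set_printoptions(precision=4,suppress=True)
plan((.4884,.3402,.076,.5))
cw=imaging.calibration('wrist');w=snap('wrist','w8.png');p=np.array(env.get_obs()['position'])
# pot rim circle fit: terracotta mask via net
d=imaging.outline_of('wrist','pot')[0];z=p[2]-.0237+.012
print(d['p'],d['location'],'pot',fit([(cw,cen(d['pixels']))],POT,np.array([.49,.34,.1]),z),'tcp',p)
for d in imaging.outline_of('wrist','wheel')[:1]: print(d['p'],d['location'],d['pixels'].sum())
E
```

```text
t 36.57 pos [0.4888 0.3414 0.1478] psi 0.500 open 0.0561 F [ 1.1 -1.  -0.7] q7 -1.90
turn [-0.     0.001 -0.   ] shift [-0.004  0.004  0.287] rows>=2
0.83 [265.3, 323.1] pot (array([0.4891, 0.3417, 0.136 ]), np.float64(1.1368600212335878e-06)) tcp [0.4897 0.3398 0.1477]
0.87 [171.2, 323.7] 14621
```

View pics/w8.png

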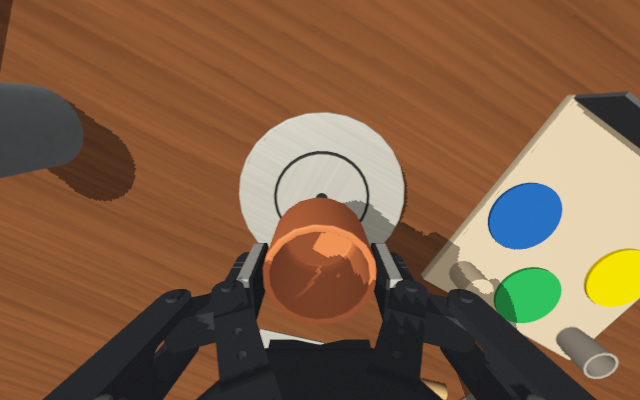

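The wheel's dot shows at (321,196), just above the pot; its circle spans columns 275-368. I'll compare the dot with the pot centre.

```bash
python3 - <<'E'
from h import *
np.set_printoptions(precision=4,suppress=True)
cw=imaging.calibration('wrist');ct=imaging.calibration('top');cs=imaging.calibration('scene')
print('dot',atz(cw,(321,195.5),.06), proj(cw,(.4884,.3402,.06)))
# wheel outer top edge / circle: left-right extremes on row of circle
for u in((275,196),(368,196)): print(atz(cw,u,.06))
print(tri([ray(cw,(321,195.5)),ray(ct,(176.3,226.94)),ray(cs,(451.48,136.1))]))
plan((.4884,.3402,.076,.5))
E
```

```text
dot [0.493  0.3386 0.06  ] [[317.1093 198.8286]]
[0.4722 0.376  0.06  ]
[0.5134 0.2998 0.06  ]
(array([0.4904, 0.3392, 0.0606]), [np.float64(0.0027253329776183496), np.float64(0.002359875172922009), np.float64(0.0008518816706020923)])
t 36.72 pos [0.4904 0.3386 0.1477] psi 0.495 open 0.0560 F [ 0.3  0.2 -0.6] q7 -1.90
turn [ 0.002  0.001 -0.01 ] shift [-0.004 -0.009  0.287] rows>=2
```

Emit:
{"method": "drive_tool", "body": {
  "motion": [
    [0, 0, 0, 0.003, 0.008, 0.03, 48],
    [0, 0, 0, 0, 0, 0.07, 48],
    [0, 0, 0, 0, 0, 0.08, 48],
    [0, 0, 0, 0, 0, 0.06, 48],
    [0, 0, 0, 0, 0, 0.03, 48],
    [0, 0, 0, 0, 0, 0.01, 48],
    [0, 0, 0, 0, 0, 0.004, 48],
    [0, 0, 0, 0, 0, 0.004, 48],
    [0, 0, 0, 0, 0, 0, 48],
    [0, 0, 0, 0, 0, 0, 48]
  ]
}}

```text
time: 37.55
position: [0.4917, 0.3395, 0.0769]
tcp_rot: [[0.879, 0.477, 0.001], [0.477, -0.879, 0.001], [0.002, 0.0, -1.0]]
force: [-0.2, 0.4, -1.3]
opening: 0.0558
finger_force: 27.1
```

Emit:
{"method": "drive_tool", "body": {
  "motion": [
    [0, 0, 0, 0, 0, 0.002, 48],
    [0, 0, 0, 0, 0, 0.002, 48],
    [0, 0, 0, 0, 0, 0, 48],
    [0, 0, 0, 0, 0, 0, 48]
  ]
}}

```text
time: 37.88
position: [0.4911, 0.339, 0.0751]
tcp_rot: [[0.879, 0.478, 0.0], [0.478, -0.879, -0.0], [0.0, 0.0, -1.0]]
force: [-0.3, -0.7, -0.5]
opening: 0.0563
finger_force: 27.1
```

Emit:
{"method": "drive_tool", "body": {
  "motion": [
    [0, 0, 0, 0, 0, 0.003, 48],
    [0, 0, 0, 0, 0, 0.003, 48],
    [0, 0, 0, 0, 0, 0.003, 48],
    [0, 0, 0, 0, 0, 0, 48],
    [0, 0, 0, 0, 0, 0, 48]
  ]
}}

```text
time: 38.3
position: [0.4911, 0.339, 0.0726]
tcp_rot: [[0.879, 0.478, -0.0], [0.478, -0.879, -0.0], [-0.0, 0.0, -1.0]]
force: [-0.6, 1.0, -0.9]
opening: 0.0557
finger_force: 27.1
```

Emit:
{"method": "drive_tool", "body": {
  "motion": [
    [0, 0, 0, 0, 0, 0.002, 48],
    [0, 0, 0, 0, 0, 0, 48],
    [0, 0, 0, 0, 0, 0, 48]
  ]
}}

```text
time: 38.55
position: [0.4911, 0.3391, 0.0725]
tcp_rot: [[0.879, 0.478, 0.0], [0.478, -0.879, -0.0], [-0.0, 0.0, -1.0]]
force: [-0.6, -1.4, 1.1]
opening: 0.0562
finger_force: 27.4
```

Emit:
{"method": "drive_tool", "body": {
  "motion": [
    [0, 0, 0, 0, 0, 0.001, 48],
    [0, 0, 0, 0, 0, 0, 58],
    [0, 0, 0, 0, 0, 0, 62],
    [0, 0, 0, 0, 0, 0, 72],
    [0, 0, 0, 0, 0, 0, 85],
    [0, 0, 0, 0, 0, 0, 85],
    [0, 0, 0, 0, 0, -0.03, 85],
    [0, 0, 0, 0, 0, -0.08, 85],
    [0, 0, 0, 0, 0, -0.12, 85],
    [0, 0, 0, 0, 0, -0.12, 85],
    [0, 0, 0, 0, 0, -0.12, 85],
    [0, 0, 0, 0, 0, -0.09, 85],
    [0, 0, 0, 0, 0, 0, 85],
    [0, 0, 0, 0, 0, 0, 85]
  ]
}}

```text
time: 39.72
position: [0.4918, 0.3398, 0.214]
tcp_rot: [[0.879, 0.478, 0.003], [0.478, -0.879, 0.002], [0.004, 0.0, -1.0]]
force: [0.3, 0.0, -0.9]
opening: 0.0849
finger_force: 0.0
```

```bash
python3 - <<'E'
from h import *
np.set_printoptions(precision=4,suppress=True)
plan((.555,-.359,.21,0))
w=snap('wrist','w9.png');t=snap('scene','s9.png')
for l in('wrist','scene'):
  c=imaging.calibration(l);d=imaging.outline_of(l,'pot')[0];print(l,d['p'],d['location'],fit([(c,cen(d['pixels']))],POT,np.array([.49,.34,.06]),.06)[0])
cv2.imwrite('pics/v9.png',np.vstack([cv2.resize(w[60:360,170:490],(800,750))[:300,:,::-1] if 0 else w[60:360,:,::-1],cv2.resize(t[90:190,300:513],(640,300),interpolation=cv2.INTER_CUBIC)[:,:,::-1]]))
E
```

```text
t 39.72 pos [0.4918 0.3398 0.214 ] psi 0.498 open 0.0849 F [ 0.3  0.  -0.9] q7 -1.87
turn [-0.001 -0.007  0.996] shift [0.253 2.795 0.016] rows>=19
wrist 0.57 [192.9, 316.8] [0.4897 0.3381 0.06  ]
scene 0.66 [128.3, 453.5] [0.4916 0.339  0.06  ]
```

View pics/v9.png

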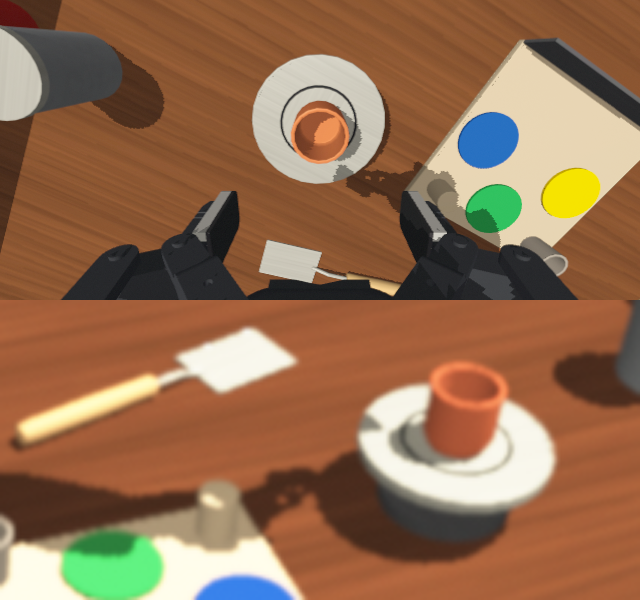

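The pot stands upright inside the ring on the wheel, the rim at (320,135) in the upper crop. I'll measure the offset from the ring in the same images.

```bash
cat >> h.py <<'E'
def ringfit(c,im,X0,r=.045,z=.06,rng=.008):
    g=cv2.GaussianBlur(im.astype(np.float32).mean(2),(3,3),0);best=None
    for dx in np.arange(-rng,rng+1e-9,.0005):
        for dy in np.arange(-rng,rng+1e-9,.0005):
            P=proj(c,circ(X0[0]+dx,X0[1]+dy,z,r,120)).astype(np.float32)
            v=cv2.remap(g,P[:,:1].copy(),P[:,1:].copy(),cv2.INTER_LINEAR)[:,0]
            s=np.clip(v,60,200).mean()
            if best is None or s<best[0]: best=(s,X0[0]+dx,X0[1]+dy)
    return best
E
python3 - <<'E'
from h import *
np.set_printoptions(precision=4,suppress=True)
for l in('wrist','scene','top'):
  c=imaging.calibration(l);im=snap(l);d=imaging.outline_of(l,'pot')
  print(l,ringfit(c,im,(.490,.339)),fit([(c,cen(d[0]['pixels']))],POT,np.array([.49,.34,.06]),.06)[0] if d else None)
E
```

```text
wrist (np.float32(126.09388), np.float64(0.487), np.float64(0.339)) [0.4906 0.3389 0.06  ]
scene (np.float32(160.4726), np.float64(0.492), np.float64(0.342)) [0.4911 0.3383 0.06  ]
top (np.float32(139.24983), np.float64(0.498), np.float64(0.331)) [0.4885 0.3383 0.06  ]
```

Emit:
{"method": "drive_tool", "body": {
  "motion": [
    [0, 0, 0, -0.03, 0.068, 0, 85],
    [0, 0, 0, -0.0605, 0.1394, 0, 85],
    [0, 0, 0, -0.0605, 0.1394, 0, 85],
    [0, 0, 0, -0.0605, 0.1394, 0, 85],
    [0, 0, 0, -0.0605, 0.1394, 0, 85],
    [0, 0, 0, -0.0605, 0.1394, 0, 85],
    [0, 0, 0, -0.0605, 0.1394, 0, 85],
    [0, 0, 0, -0.0605, 0.1394, 0, 85],
    [0, 0, 0, -0.0605, 0.1394, 0, 85],
    [0, 0, 0, -0.0605, 0.1394, 0, 85],
    [0, 0, 0, -0.0605, 0.1394, 0, 85],
    [0, 0, 0, -0.0605, 0.1394, 0, 85],
    [0, 0, 0, -0.0605, 0.1394, 0, 85],
    [0, 0, 0, -0.0605, 0.1394, 0, 85],
    [0, 0, 0, -0.0605, 0.1394, 0, 85],
    [0, 0, 0, -0.0605, 0.1394, 0, 85],
    [0, 0, 0, -0.0605, 0.1394, 0, 85],
    [0, 0, 0, -0.0605, 0.1394, 0, 85],
    [0, 0, 0, -0.0605, 0.1394, 0, 85],
    [0, 0, 0, 0, 0, 0, 85]
  ]
}}

```text
time: 41.88
position: [0.5498, -0.3711, 0.2103]
tcp_rot: [[0.884, 0.468, -0.003], [0.467, -0.884, -0.005], [-0.005, 0.003, -1.0]]
force: [-1.5, -0.9, -0.4]
opening: 0.0849
finger_force: 0.0
```

Emit:
{"method": "drive_tool", "body": {
  "motion": [
    [0, 0, 0.24, 0, 0, 0, 85],
    [0, 0, 0.24, 0, 0, 0, 85],
    [0, 0, 0.24, 0, 0, 0, 85],
    [0, 0, 0.24, 0, 0, 0, 85],
    [0, 0, 0.24, 0, 0, 0, 85],
    [0, 0, 0, 0, 0, 0, 85],
    [0, 0, 0, 0, 0, 0, 85]
  ]
}}

```text
time: 42.47
position: [0.553, -0.3603, 0.2118]
tcp_rot: [[0.995, -0.098, -0.0], [-0.098, -0.995, 0.0], [-0.0, -0.0, -1.0]]
force: [-0.7, 0.3, 0.3]
opening: 0.0849
finger_force: 0.0
```

```bash
python3 - <<'E'
from h import *
np.set_printoptions(precision=4,suppress=True)
plan((.5546,-.3595,.21,-.1),(.5546,-.3595,.0645,-.1))
cw=imaging.calibration('wrist');w=snap('wrist')
k=proj(cw,(.5546,-.3595,.12))[0];mm=np.zeros((400,640),np.uint8);cv2.circle(mm,tuple(int(v) for v in k),34,1,-1)
b=biggest(col(w,'blue')&(mm>0),k,30);print(k,b.sum(),fit([(cw,cen(b))],LID,np.array([.5,-.3,.02]),.015)[0])
E
```

```text
t 42.47 pos [ 0.553  -0.3603  0.2118] psi -0.099 open 0.0849 F [-0.7  0.3  0.3] q7 -1.18
turn [-0.     0.001  0.003] shift [ 0.006 -0.004  0.007] rows>=1
turn [0. 0. 0.] shift [0.    0.    0.582] rows>=4
[318.7952 194.545 ] 1666 [ 0.5577 -0.3582  0.015 ]
```

Emit:
{"method": "drive_tool", "body": {
  "motion": [
    [0, 0, 0, 0.014, -0.005, 0.08, 85],
    [0, 0, 0, 0, 0, 0.1, 85],
    [0, 0, 0, 0, 0, 0.1, 85],
    [0, 0, 0, 0, 0, 0.1, 85],
    [0, 0, 0, 0, 0, 0.08, 85],
    [0, 0, 0, 0, 0, 0.06, 85],
    [0, 0, 0, 0, 0, 0.04, 85],
    [0, 0, 0, 0, 0, 0.028, 85],
    [0, 0, 0, 0, 0, 0, 85],
    [0, 0, 0, 0, 0, 0, 60],
    [0, 0, 0, 0, 0, 0, 54],
    [0, 0, 0, 0, 0, 0, 45],
    [0, 0, 0, 0, 0, 0, 40],
    [0, 0, 0, 0, 0, 0, 40],
    [0, 0, 0, 0, 0, 0, 40],
    [0, 0, 0, 0, 0, 0, 40],
    [0, 0, 0, 0, 0, 0, 40]
  ],
  "newtons": 35
}}

```text
time: 43.93
position: [0.5576, -0.3601, 0.0667]
tcp_rot: [[0.995, -0.102, 0.002], [-0.102, -0.995, -0.001], [0.002, 0.001, -1.0]]
force: [-0.7, 1.0, 6.0]
opening: 0.0506
finger_force: 37.0
```

Emit:
{"method": "drive_tool", "body": {
  "motion": [
    [0, 0, 0, 0, 0, -0.02, 40],
    [0, 0, 0, 0, 0, -0.06, 40],
    [0, 0, 0, 0, 0, -0.1, 40],
    [0, 0, 0, 0, 0, -0.12, 40],
    [0, 0, 0, 0, 0, -0.12, 40],
    [0, 0, 0, 0, 0, -0.12, 40],
    [0, 0, 0, 0, 0, -0.06, 40],
    [0, 0, -0.1, 0, 0, 0, 40],
    [0, 0, -0.1, 0, 0, 0, 40],
    [0, 0, 0, 0, 0, 0, 40]
  ]
}}

```text
time: 44.77
position: [0.5559, -0.3596, 0.2143]
tcp_rot: [[1.0, -0.001, -0.001], [-0.001, -1.0, 0.001], [-0.001, -0.001, -1.0]]
force: [-0.6, -0.0, -3.6]
opening: 0.0507
finger_force: 37.5
```

```bash
python3 - <<'E'
from h import *
plan((.567,.1197,.21,0))
E
```

```text
t 44.77 pos [ 0.5559 -0.3596  0.2143] psi -0.001 open 0.0507 F [-0.6 -0.  -3.6] q7 -1.09
turn [-0.001  0.003 -0.002] shift [ 0.044 -1.917  0.017] rows>=13
```

Emit:
{"method": "drive_tool", "body": {
  "motion": [
    [0, 0, 0, 0.004, -0.06, 0, 40],
    [0, 0, 0, 0.004, -0.11, 0, 40],
    [0, 0, 0, 0.004, -0.14, 0, 40],
    [0, 0, 0, 0.004, -0.14, 0, 40],
    [0, 0, 0, 0.004, -0.14, 0, 40],
    [0, 0, 0, 0.004, -0.14, 0, 40],
    [0, 0, 0, 0.004, -0.14, 0, 40],
    [0, 0, 0, 0.004, -0.14, 0, 40],
    [0, 0, 0, 0.004, -0.14, 0, 40],
    [0, 0, 0, 0.004, -0.14, 0, 40],
    [0, 0, 0, 0.004, -0.14, 0, 40],
    [0, 0, 0, 0, -0.14, 0, 40],
    [0, 0, 0, 0, -0.14, 0, 40],
    [0, 0, 0, 0, -0.14, 0, 40],
    [0, 0, 0, 0, -0.107, 0, 40],
    [0, 0, 0, 0, -0.06, 0, 40],
    [0, 0, 0, 0, 0, 0, 40],
    [0, 0, 0, 0, 0, 0, 40],
    [0, 0, 0, 0, 0, 0, 40]
  ]
}}

```text
time: 46.35
position: [0.5681, 0.1436, 0.2143]
tcp_rot: [[1.0, -0.003, -0.001], [-0.003, -1.0, -0.001], [-0.001, 0.001, -1.0]]
force: [0.5, -2.0, -3.6]
opening: 0.0508
finger_force: 37.5
```

```bash
cat >> h.py <<'E'
def held(n,pad,zg,ps):
    """held jar n centre (fit of the lid at the height it is held) and pad centre, in the wrist picture"""
    plan((*pad,.07,0));p=np.array(env.get_obs()['position']);cw=imaging.calibration('wrist');w=snap('wrist')
    z=p[2]-zg+.015;k=proj(cw,(*p[:2],z+.103))[0]
    X=fit([(cw,cen(biggest(col(w,n),k,45)))],LID,np.array([*p[:2],z]),z)[0]
    print('jar',np.round(X,4),'rel tcp',np.round(X[:2]-p[:2],4))
    b=col(w,n);k=proj(cw,(*pad,.016))[0]
    for d in imaging.outline_of('wrist','pad_'+n)[:2]: print('pad vis',d['p'],d['location'],d['pixels'].sum(),k)
E
python3 - <<'E'
from h import *
held('blue',(.567,.1197),.0662,0)
E
```

```text
t 46.35 pos [0.5681 0.1436 0.2143] psi -0.003 open 0.0508 F [ 0.5 -2.  -3.6] q7 -1.96
turn [ 0.003  0.002 -0.007] shift [-0.005  0.096  0.577] rows>=4
jar [0.5693 0.1439 0.1631] rel tcp [0.0011 0.0003]
pad vis 0.85 [169.9, 342.8] 2390 [337.76071961 172.83353762]
pad vis 0.46 [175.4, 453.6] 2903 [337.76071961 172.83353762]
```

Emit:
{"method": "drive_tool", "body": {
  "motion": [
    [0, 0, 0, -0.004, 0.048, 0, 40],
    [0, 0, 0, -0.004, 0.048, 0, 40],
    [0, 0, 0, 0, 0, 0, 40],
    [0, 0, 0, 0, 0, 0.06, 40],
    [0, 0, 0, 0, 0, 0.12, 40],
    [0, 0, 0, 0, 0, 0.12, 40],
    [0, 0, 0, 0, 0, 0.12, 40],
    [0, 0, 0, 0, 0, 0.08, 40],
    [0, 0, 0, 0, 0, 0.04, 40],
    [0, 0, 0, 0, 0, 0.02, 40],
    [0, 0, 0, 0, 0, 0.006, 40],
    [0, 0, 0, 0, 0, 0, 40],
    [0, 0, 0, 0, 0, 0, 40]
  ]
}}

```text
time: 47.53
position: [0.5679, 0.1206, 0.0751]
tcp_rot: [[1.0, -0.003, 0.003], [-0.003, -1.0, 0.0], [0.003, -0.0, -1.0]]
force: [-0.1, 0.3, -3.2]
opening: 0.0507
finger_force: 37.6
```

```bash
python3 - <<'E'
from h import *
plan((.566,.1197,.0677,0))
E
```

```text
t 47.53 pos [0.5679 0.1206 0.0751] psi -0.003 open 0.0507 F [-0.1  0.3 -3.2] q7 -1.96
turn [-0.001 -0.006 -0.005] shift [-0.008  0.004  0.03 ] rows>=1
```

Emit:
{"method": "drive_tool", "body": {
  "motion": [
    [0, 0, 0, -0.005, 0.003, 0.006, 40],
    [0, 0, 0, 0, 0, 0.006, 40],
    [0, 0, 0, 0, 0, 0.006, 40],
    [0, 0, 0, 0, 0, 0.004, 40],
    [0, 0, 0, 0, 0, 0.002, 40],
    [0, 0, 0, 0, 0, 0.002, 40],
    [0, 0, 0, 0, 0, 0, 40],
    [0, 0, 0, 0, 0, 0, 40]
  ]
}}

```text
time: 48.2
position: [0.5658, 0.1198, 0.0678]
tcp_rot: [[1.0, -0.002, 0.001], [-0.002, -1.0, -0.0], [0.001, 0.0, -1.0]]
force: [-1.1, -0.7, 3.8]
opening: 0.0508
finger_force: 38.2
```

Emit:
{"method": "drive_tool", "body": {
  "motion": [
    [0, 0, 0, 0, 0, 0.002, 40],
    [0, 0, 0, 0, 0, 0.002, 40],
    [0, 0, 0, 0, 0, 0, 40]
  ]
}}

```text
time: 48.45
position: [0.5662, 0.1199, 0.0677]
tcp_rot: [[1.0, -0.002, 0.002], [-0.002, -1.0, -0.0], [0.002, 0.0, -1.0]]
force: [-2.4, -0.2, 9.6]
opening: 0.0507
finger_force: 38.9
```

Emit:
{"method": "drive_tool", "body": {
  "motion": [
    [0, 0, 0, 0, 0, -0.002, 40],
    [0, 0, 0, 0, 0, 0, 54],
    [0, 0, 0, 0, 0, 0, 60],
    [0, 0, 0, 0, 0, 0, 72],
    [0, 0, 0, 0, 0, 0, 85],
    [0, 0, 0, 0, 0, 0, 85],
    [0, 0, 0, 0, 0, -0.04, 85],
    [0, 0, 0, 0, 0, -0.1, 85],
    [0, 0, 0, 0, 0, -0.12, 85],
    [0, 0, 0, 0, 0, -0.12, 85],
    [0, 0, 0, 0, 0, -0.12, 85],
    [0, 0, 0, 0, 0, -0.08, 85],
    [0, 0, 0, -0.028, 0.135, 0, 85],
    [0, 0, 0, -0.028, 0.135, 0, 85],
    [0, 0, 0, -0.028, 0.135, 0, 85],
    [0, 0, 0, -0.028, 0.135, 0, 85],
    [0, 0, 0, -0.028, 0.135, 0, 85],
    [0, 0, 0, -0.028, 0.135, 0, 85],
    [0, 0, 0, -0.028, 0.135, 0, 85],
    [0, 0, 0, -0.028, 0.135, 0, 85]
  ]
}}

```text
time: 50.12
position: [0.5083, -0.1516, 0.2126]
tcp_rot: [[1.0, -0.002, 0.001], [-0.002, -1.0, -0.001], [0.001, 0.001, -1.0]]
force: [0.5, -0.7, 0.7]
opening: 0.0849
finger_force: 0.0
```

Emit:
{"method": "drive_tool", "body": {
  "motion": [
    [0, 0, 0, -0.028, 0.135, 0, 85],
    [0, 0, 0, -0.028, 0.135, 0, 85],
    [0, 0, 0, -0.028, 0.135, 0, 85],
    [0, 0, 0, -0.028, 0.135, 0, 85],
    [0, 0, 0, -0.028, 0.135, 0, 85],
    [0, 0, 0, -0.028, 0.135, 0, 85],
    [0, 0, 0.2, 0, 0, 0, 85],
    [0, 0, 0, 0, 0, 0, 85],
    [0, 0, 0, 0, 0, 0, 85]
  ]
}}

```text
time: 50.87
position: [0.4667, -0.3521, 0.212]
tcp_rot: [[0.995, -0.1, 0.001], [-0.1, -0.995, 0.001], [0.001, -0.001, -1.0]]
force: [0.2, 0.3, -0.1]
opening: 0.085
finger_force: 0.0
```

```bash
cat >> h.py <<'E'
def onboard(n,s):
    plan((*s,.21,-.1),(*s,.0645,-.1));cw=imaging.calibration('wrist');w=snap('wrist')
    k=proj(cw,(*s,.12))[0];mm=np.zeros((400,640),np.uint8);cv2.circle(mm,tuple(int(v) for v in k),34,1,-1)
    b=biggest(col(w,n)&(mm>0),k,30);print(k,b.sum(),fit([(cw,cen(b))],LID,np.array([.5,-.3,.02]),.015)[0])
E
python3 - <<'E'
from h import *
onboard('yellow',(.468,-.353))
E
```

```text
t 50.87 pos [ 0.4667 -0.3521  0.212 ] psi -0.100 open 0.0850 F [ 0.2  0.3 -0.1] q7 -1.09
turn [-0.001 -0.001  0.001] shift [0.006 0.003 0.008] rows>=1
turn [0. 0. 0.] shift [0.    0.    0.582] rows>=4
[320.72780967 194.70286042] 1696 [ 0.47066181 -0.35032995  0.015     ]
```

Emit:
{"method": "drive_tool", "body": {
  "motion": [
    [0, 0, 0, 0.014, -0.003, 0.08, 85],
    [0, 0, 0, 0, 0, 0.1, 85],
    [0, 0, 0, 0, 0, 0.1, 85],
    [0, 0, 0, 0, 0, 0.1, 85],
    [0, 0, 0, 0, 0, 0.08, 85],
    [0, 0, 0, 0, 0, 0.06, 85],
    [0, 0, 0, 0, 0, 0.04, 85],
    [0, 0, 0, 0, 0, 0.028, 85],
    [0, 0, 0, 0, 0, 0, 85],
    [0, 0, 0, 0, 0, 0, 60],
    [0, 0, 0, 0, 0, 0, 54],
    [0, 0, 0, 0, 0, 0, 45],
    [0, 0, 0, 0, 0, 0, 40],
    [0, 0, 0, 0, 0, 0, 40],
    [0, 0, 0, 0, 0, 0, 40],
    [0, 0, 0, 0, 0, 0, 40],
    [0, 0, 0, 0, 0, 0, 40]
  ],
  "newtons": 35
}}

```text
time: 52.33
position: [0.4709, -0.3525, 0.0661]
tcp_rot: [[0.995, -0.102, 0.002], [-0.102, -0.995, -0.001], [0.002, 0.001, -1.0]]
force: [0.1, 0.2, 5.9]
opening: 0.0506
finger_force: 36.6
```

Emit:
{"method": "drive_tool", "body": {
  "motion": [
    [0, 0, 0, 0, 0, -0.02, 40],
    [0, 0, 0, 0, 0, -0.06, 40],
    [0, 0, 0, 0, 0, -0.1, 40],
    [0, 0, 0, 0, 0, -0.12, 40],
    [0, 0, 0, 0, 0, -0.12, 40],
    [0, 0, 0, 0, 0, -0.12, 40],
    [0, 0, 0, 0, 0, -0.06, 40],
    [0, 0, -0.1, 0, 0, 0, 40],
    [0, 0, -0.1, 0, 0, 0, 40],
    [0, 0, 0, 0, 0, 0, 40]
  ]
}}

```text
time: 53.17
position: [0.4694, -0.3521, 0.2143]
tcp_rot: [[1.0, -0.001, -0.001], [-0.001, -1.0, 0.0], [-0.001, -0.0, -1.0]]
force: [0.8, -0.3, -2.9]
opening: 0.0506
finger_force: 37.3
```

```bash
python3 - <<'E'
from h import *
plan((.5607,-.036,.21,0))
E
```

```text
t 53.17 pos [ 0.4694 -0.3521  0.2143] psi -0.001 open 0.0506 F [ 0.8 -0.3 -2.9] q7 -1.00
turn [-0.     0.002 -0.002] shift [ 0.365 -1.264  0.017] rows>=9
```

Emit:
{"method": "drive_tool", "body": {
  "motion": [
    [0, 0, 0, 0.018, -0.063, 0, 40],
    [0, 0, 0, 0.0365, -0.1264, 0, 40],
    [0, 0, 0, 0.0365, -0.1264, 0, 40],
    [0, 0, 0, 0.0365, -0.1264, 0, 40],
    [0, 0, 0, 0.0365, -0.1264, 0, 40],
    [0, 0, 0, 0.0365, -0.1264, 0, 40],
    [0, 0, 0, 0.0365, -0.1264, 0, 40],
    [0, 0, 0, 0.0365, -0.1264, 0, 40],
    [0, 0, 0, 0.0365, -0.1264, 0, 40],
    [0, 0, 0, 0.0365, -0.1264, 0, 40],
    [0, 0, 0, 0.018, -0.063, 0, 40],
    [0, 0, 0, 0, 0, 0, 40],
    [0, 0, 0, 0, 0, 0, 40],
    [0, 0, 0, 0, 0, 0, 40]
  ]
}}

```text
time: 54.33
position: [0.5611, -0.0378, 0.2138]
tcp_rot: [[1.0, -0.004, -0.002], [-0.004, -1.0, -0.001], [-0.002, 0.001, -1.0]]
force: [-0.5, -0.8, -1.6]
opening: 0.0507
finger_force: 37.3
```

```bash
python3 - <<'E'
from h import *
held('yellow',(.5607,-.036),.0657,0)
E
```

```text
t 54.33 pos [ 0.5611 -0.0378  0.2138] psi -0.004 open 0.0507 F [-0.5 -0.8 -1.6] q7 -1.61
turn [ 0.002  0.003 -0.008] shift [-0.002 -0.007  0.575] rows>=4
jar [ 0.5621 -0.0375  0.1631] rel tcp [0.0009 0.0003]
pad vis 0.91 [165.9, 319.8] 2244 [318.21301258 172.39599902]
```

Emit:
{"method": "drive_tool", "body": {
  "motion": [
    [0, 0, 0, -0.004, -0.006, 0.06, 40],
    [0, 0, 0, 0, 0, 0.12, 40],
    [0, 0, 0, 0, 0, 0.12, 40],
    [0, 0, 0, 0, 0, 0.12, 40],
    [0, 0, 0, 0, 0, 0.08, 40],
    [0, 0, 0, 0, 0, 0.04, 40],
    [0, 0, 0, 0, 0, 0.02, 40],
    [0, 0, 0, 0, 0, 0.008, 40],
    [0, 0, 0, 0, 0, 0.006, 40],
    [0, 0, 0, 0, 0, 0, 40],
    [0, 0, 0, 0, 0, 0, 40]
  ]
}}

```text
time: 55.35
position: [0.5618, -0.0351, 0.0723]
tcp_rot: [[1.0, -0.002, 0.002], [-0.002, -1.0, -0.0], [0.002, 0.0, -1.0]]
force: [-0.1, -0.3, -3.5]
opening: 0.0508
finger_force: 37.3
```

Emit:
{"method": "drive_tool", "body": {
  "motion": [
    [0, 0, 0, 0, 0, 0.004, 40],
    [0, 0, 0, 0, 0, 0.004, 40],
    [0, 0, 0, 0, 0, 0.002, 40],
    [0, 0, 0, 0, 0, 0, 40],
    [0, 0, 0, 0, 0, 0, 40]
  ]
}}

```text
time: 55.77
position: [0.5607, -0.035, 0.0685]
tcp_rot: [[1.0, -0.002, -0.0], [-0.002, -1.0, -0.0], [-0.0, 0.0, -1.0]]
force: [-0.1, 0.2, -2.1]
opening: 0.0509
finger_force: 37.3
```

Emit:
{"method": "drive_tool", "body": {
  "motion": [
    [0, 0, 0, -0.002, 0.002, 0.002, 40],
    [0, 0, 0, 0, 0, 0.002, 40],
    [0, 0, 0, 0, 0, 0.002, 40],
    [0, 0, 0, 0, 0, 0, 40],
    [0, 0, 0, 0, 0, 0, 40]
  ]
}}

```text
time: 56.18
position: [0.5603, -0.0356, 0.0672]
tcp_rot: [[1.0, -0.002, 0.0], [-0.002, -1.0, -0.0], [0.0, 0.0, -1.0]]
force: [-0.3, -0.2, -1.0]
opening: 0.0507
finger_force: 37.6
```

Emit:
{"method": "drive_tool", "body": {
  "motion": [
    [0, 0, 0, 0, 0, 0.002, 40],
    [0, 0, 0, 0, 0, 0, 40],
    [0, 0, 0, 0, 0, 0, 54],
    [0, 0, 0, 0, 0, 0, 60],
    [0, 0, 0, 0, 0, 0, 72],
    [0, 0, 0, 0, 0, 0, 85],
    [0, 0, 0, 0, 0, 0, 85],
    [0, 0, 0, 0, 0, -0.04, 85],
    [0, 0, 0, 0, 0, -0.1, 85],
    [0, 0, 0, 0, 0, -0.12, 85],
    [0, 0, 0, 0, 0, -0.12, 85],
    [0, 0, 0, 0, 0, -0.12, 85],
    [0, 0, 0, 0, 0, -0.08, 85],
    [0, 0, 0, -0.0711, 0.1222, 0, 85],
    [0, 0, 0, -0.0711, 0.1222, 0, 85],
    [0, 0, 0, -0.0711, 0.1222, 0, 85],
    [0, 0, 0, -0.0711, 0.1222, 0, 85],
    [0, 0, 0, -0.0711, 0.1222, 0, 85],
    [0, 0, 0, -0.0711, 0.1222, 0, 85],
    [0, 0, 0, -0.0711, 0.1222, 0, 85]
  ]
}}

```text
time: 57.85
position: [0.4344, -0.2503, 0.2126]
tcp_rot: [[1.0, -0.002, 0.001], [-0.002, -1.0, -0.001], [0.001, 0.001, -1.0]]
force: [1.2, -0.2, 0.6]
opening: 0.085
finger_force: 0.0
```

Emit:
{"method": "drive_tool", "body": {
  "motion": [
    [0, 0, 0, -0.0711, 0.1222, 0, 85],
    [0, 0, 0, -0.0711, 0.1222, 0, 85],
    [0, 0, 0, -0.0711, 0.1222, 0, 85],
    [0, 0, 0.2, 0, 0, 0, 85],
    [0, 0, 0, 0, 0, 0, 85],
    [0, 0, 0, 0, 0, 0, 85]
  ]
}}

```text
time: 58.35
position: [0.3822, -0.3402, 0.2121]
tcp_rot: [[0.995, -0.1, 0.001], [-0.1, -0.995, 0.0], [0.001, -0.0, -1.0]]
force: [-0.3, 0.3, 0.5]
opening: 0.0849
finger_force: 0.0
```

```bash
python3 - <<'E'
from h import *
onboard('green',(.3825,-.341))
E
```

```text
t 58.35 pos [ 0.3822 -0.3402  0.2121] psi -0.100 open 0.0849 F [-0.3  0.3  0.5] q7 -1.00
turn [-0.    -0.002  0.   ] shift [0.002 0.003 0.008] rows>=1
turn [0. 0. 0.] shift [0.    0.    0.582] rows>=4
[320.60123105 195.68011714] 1676 [ 0.38291582 -0.34016091  0.015     ]
```

Emit:
{"method": "drive_tool", "body": {
  "motion": [
    [0, 0, 0, 0.003, 0, 0.08, 85],
    [0, 0, 0, 0, 0, 0.1, 85],
    [0, 0, 0, 0, 0, 0.1, 85],
    [0, 0, 0, 0, 0, 0.1, 85],
    [0, 0, 0, 0, 0, 0.08, 85],
    [0, 0, 0, 0, 0, 0.06, 85],
    [0, 0, 0, 0, 0, 0.04, 85],
    [0, 0, 0, 0, 0, 0.028, 85],
    [0, 0, 0, 0, 0, 0, 85],
    [0, 0, 0, 0, 0, 0, 60],
    [0, 0, 0, 0, 0, 0, 54],
    [0, 0, 0, 0, 0, 0, 45],
    [0, 0, 0, 0, 0, 0, 40],
    [0, 0, 0, 0, 0, 0, 40],
    [0, 0, 0, 0, 0, 0, 40],
    [0, 0, 0, 0, 0, 0, 40],
    [0, 0, 0, 0, 0, 0, 40]
  ],
  "newtons": 35
}}

```text
time: 59.82
position: [0.3834, -0.3412, 0.0659]
tcp_rot: [[0.995, -0.102, 0.002], [-0.102, -0.995, -0.001], [0.002, 0.001, -1.0]]
force: [-0.3, 0.5, 6.4]
opening: 0.051
finger_force: 37.0
```

Emit:
{"method": "drive_tool", "body": {
  "motion": [
    [0, 0, 0, 0, 0, -0.02, 40],
    [0, 0, 0, 0, 0, -0.06, 40],
    [0, 0, 0, 0, 0, -0.1, 40],
    [0, 0, 0, 0, 0, -0.12, 40],
    [0, 0, 0, 0, 0, -0.12, 40],
    [0, 0, 0, 0, 0, -0.12, 40],
    [0, 0, 0, 0, 0, -0.06, 40],
    [0, 0, -0.1, 0, 0, 0, 40],
    [0, 0, -0.1, 0, 0, 0, 40],
    [0, 0, 0, 0, 0, 0, 40]
  ]
}}

```text
time: 60.65
position: [0.382, -0.3404, 0.2141]
tcp_rot: [[1.0, -0.001, -0.001], [-0.001, -1.0, 0.0], [-0.001, -0.0, -1.0]]
force: [0.2, 0.5, -3.4]
opening: 0.0506
finger_force: 37.7
```

```bash
python3 - <<'E'
from h import *
plan((.4875,.0452,.21,0))
E
```

```text
t 60.65 pos [ 0.382  -0.3404  0.2141] psi -0.001 open 0.0506 F [ 0.2  0.5 -3.4] q7 -0.90
turn [-0.001  0.002 -0.002] shift [ 0.422 -1.542  0.017] rows>=11
```

Emit:
{"method": "drive_tool", "body": {
  "motion": [
    [0, 0, 0, 0.0176, -0.0643, 0, 40],
    [0, 0, 0, 0.0352, -0.1285, 0, 40],
    [0, 0, 0, 0.0352, -0.1285, 0, 40],
    [0, 0, 0, 0.0352, -0.1285, 0, 40],
    [0, 0, 0, 0.0352, -0.1285, 0, 40],
    [0, 0, 0, 0.0352, -0.1285, 0, 40],
    [0, 0, 0, 0.0352, -0.1285, 0, 40],
    [0, 0, 0, 0.0352, -0.1285, 0, 40],
    [0, 0, 0, 0.0352, -0.1285, 0, 40],
    [0, 0, 0, 0.0352, -0.1285, 0, 40],
    [0, 0, 0, 0.0352, -0.1285, 0, 40],
    [0, 0, 0, 0.0352, -0.1285, 0, 40],
    [0, 0, 0, 0.0176, -0.0643, 0, 40],
    [0, 0, 0, 0, 0, 0, 40],
    [0, 0, 0, 0, 0, 0, 40],
    [0, 0, 0, 0, 0, 0, 40]
  ]
}}

```text
time: 61.98
position: [0.4884, 0.0435, 0.2138]
tcp_rot: [[1.0, -0.004, -0.002], [-0.004, -1.0, -0.001], [-0.002, 0.001, -1.0]]
force: [1.1, -0.8, -3.4]
opening: 0.0509
finger_force: 37.8
```

```bash
python3 - <<'E'
from h import *
held('green',(.4875,.0452),.0655,0)
E
```

```text
t 61.98 pos [0.4884 0.0435 0.2138] psi -0.004 open 0.0509 F [ 1.1 -0.8 -3.4] q7 -1.71
turn [ 0.002  0.003 -0.008] shift [-0.003 -0.007  0.575] rows>=4
jar [0.4893 0.0439 0.1633] rel tcp [0.0009 0.0005]
pad vis 0.97 [168.4, 318.7] 2235 [318.27444879 172.721494  ]
pad vis 0.15 [101.1, 275.5] 1335 [318.27444879 172.721494  ]
```

Emit:
{"method": "drive_tool", "body": {
  "motion": [
    [0, 0, 0, -0.005, -0.005, 0.06, 40],
    [0, 0, 0, 0, 0, 0.12, 40],
    [0, 0, 0, 0, 0, 0.12, 40],
    [0, 0, 0, 0, 0, 0.12, 40],
    [0, 0, 0, 0, 0, 0.08, 40],
    [0, 0, 0, 0, 0, 0.04, 40],
    [0, 0, 0, 0, 0, 0.02, 40],
    [0, 0, 0, 0, 0, 0.008, 40],
    [0, 0, 0, 0, 0, 0.006, 40],
    [0, 0, 0, 0, 0, 0, 40],
    [0, 0, 0, 0, 0, 0, 40]
  ]
}}

```text
time: 63.0
position: [0.4888, 0.0459, 0.0722]
tcp_rot: [[1.0, -0.002, 0.002], [-0.002, -1.0, -0.0], [0.002, 0.0, -1.0]]
force: [0.4, 0.2, -4.7]
opening: 0.0505
finger_force: 37.8
```

Emit:
{"method": "drive_tool", "body": {
  "motion": [
    [0, 0, 0, 0, 0, 0.004, 40],
    [0, 0, 0, 0, 0, 0.004, 40],
    [0, 0, 0, 0, 0, 0.002, 40],
    [0, 0, 0, 0, 0, 0.002, 40],
    [0, 0, 0, 0, 0, 0, 40],
    [0, 0, 0, 0, 0, 0, 40]
  ]
}}

```text
time: 63.5
position: [0.4877, 0.0459, 0.068]
tcp_rot: [[1.0, -0.002, -0.0], [-0.002, -1.0, -0.0], [-0.0, 0.0, -1.0]]
force: [0.3, -0.7, -3.8]
opening: 0.0505
finger_force: 37.8
```

Emit:
{"method": "drive_tool", "body": {
  "motion": [
    [0, 0, 0, -0.002, 0.002, 0.002, 40],
    [0, 0, 0, 0, 0, 0.002, 40],
    [0, 0, 0, 0, 0, 0.002, 40],
    [0, 0, 0, 0, 0, 0, 40],
    [0, 0, 0, 0, 0, 0, 40]
  ]
}}

```text
time: 63.92
position: [0.4875, 0.0453, 0.067]
tcp_rot: [[1.0, -0.002, 0.0], [-0.002, -1.0, -0.0], [0.0, 0.0, -1.0]]
force: [-1.5, -0.5, 2.7]
opening: 0.0506
finger_force: 38.4
```

Touching. I'll release, lift, and back off towards the robot's right for a last look.

Emit:
{"method": "drive_tool", "body": {
  "motion": [
    [0, 0, 0, 0, 0, 0, 54],
    [0, 0, 0, 0, 0, 0, 60],
    [0, 0, 0, 0, 0, 0, 72],
    [0, 0, 0, 0, 0, 0, 85],
    [0, 0, 0, 0, 0, 0, 85],
    [0, 0, 0, 0, 0, -0.04, 85],
    [0, 0, 0, 0, 0, -0.1, 85],
    [0, 0, 0, 0, 0, -0.12, 85],
    [0, 0, 0, 0, 0, -0.12, 85],
    [0, 0, 0, 0, 0, -0.12, 85],
    [0, 0, 0, 0, 0, -0.12, 85],
    [0, 0, 0, 0, 0.12, 0, 85],
    [0, 0, 0, 0, 0.12, 0, 85],
    [0, 0, 0, 0, 0.12, 0, 85],
    [0, 0, 0, 0, 0.12, 0, 85],
    [0, 0, 0, 0, 0.12, 0, 85],
    [0, 0, 0, 0, 0.12, 0, 85],
    [0, 0, 0, 0, 0.12, 0, 85],
    [0, 0, 0, 0, 0, 0, 85],
    [0, 0, 0, 0, 0, 0, 85]
  ]
}}

```text
time: 65.58
position: [0.4864, -0.1665, 0.222]
tcp_rot: [[1.0, -0.006, 0.0], [-0.006, -1.0, 0.0], [0.0, -0.0, -1.0]]
force: [-0.0, 1.6, 0.3]
opening: 0.0849
finger_force: 0.0
```

```bash
python3 - <<'E'
from h import *
np.set_printoptions(precision=4,suppress=True)
plan()
I={l:snap(l) for l in('top','scene','wrist')};C={l:imaging.calibration(l) for l in I}
S={'blue':(.567,.12),'yellow':(.561,-.036),'green':(.4875,.045)}
for n,s in S.items():
  for l in I:
    k=proj(C[l],(*s,.12))[0];mm=np.zeros((400,640),np.uint8);cv2.circle(mm,tuple(int(v) for v in k),{'top':12,'scene':14,'wrist':40}[l],1,-1)
    try:
      b=biggest(col(I[l],n)&(mm>0),k,15);print(n,l,b.sum(),fit([(C[l],cen(b))],LID,np.array([.5,0,.02]),.016)[0])
    except Exception as e: print(n,l,'none')
for n,pr,z in(('cup',[(0,.02),(.045,.02)],.012),('pot',POT,.06)):
  for l in I:
    d=imaging.outline_of(l,n)
    if d: print(n,l,d[0]['p'],fit([(C[l],cen(d[0]['pixels']))],pr,np.array([.5,0,z]),z)[0])
print('ring top',ringfit(C['top'],I['top'],(.4895,.339)))
cv2.imwrite('pics/f.png',np.vstack([cv2.resize(I['top'][130:280,120:420],(640,320),interpolation=cv2.INTER_CUBIC),cv2.resize(I['scene'][100:240,250:530],(560,280),interpolation=cv2.INTER_CUBIC)[:, :].repeat(1,1) if 0 else cv2.resize(I['scene'][100:225,260:510],(640,280),interpolation=cv2.INTER_CUBIC)])[:,:,::-1])
E
```

```text
t 65.58 pos [ 0.4864 -0.1665  0.222 ] psi -0.006 open 0.0849 F [-0.   1.6  0.3] q7 -1.31
blue top 268 [0.5647 0.1203 0.016 ]
blue scene 267 [0.5647 0.1228 0.016 ]
blue wrist 1484 [0.5629 0.1096 0.016 ]
yellow top 341 [ 0.5615 -0.0363  0.016 ]
yellow scene 56 [ 0.5718 -0.0364  0.016 ]
yellow wrist 2022 [ 0.5603 -0.0315  0.016 ]
green top 287 [0.4862 0.0447 0.016 ]
green scene 271 [0.4842 0.0474 0.016 ]
green wrist 1972 [0.4866 0.046  0.016 ]
cup top 0.53 [ 0.4645 -0.048   0.012 ]
cup scene 0.59 [ 0.4609 -0.046   0.012 ]
cup wrist 0.76 [ 0.4629 -0.0458  0.012 ]
pot top 0.93 [0.488  0.3374 0.06  ]
pot scene 0.65 [0.4914 0.3389 0.06  ]
ring top (np.float32(157.21233), np.float64(0.4975), np.float64(0.331))
```

View pics/f.png

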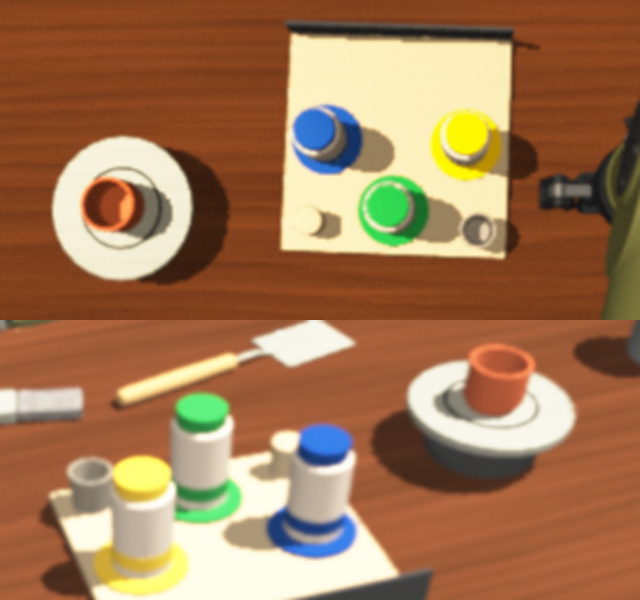

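The final view shows all three jars upright on their own pads. The cup hasn't moved, and the pot is upright within the ring; its leftward lean in the top view is only perspective.

```bash
python3 -c "
from workcell import hand_in
print(hand_in())"
```

```text
the job is handed in; nothing more can be done
None
```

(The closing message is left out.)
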